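Slide a test module up onto the shaker plate

ROBOT

A 6-joint arm with a two-finger parallel gripper is mounted at the origin on the work surface. World frame = base frame: x ahead of the robot, y to its left, z up, the work surface at z = 0. Lengths are in m, angles in degrees, forces in N, time in s.
With the tool pointing down it reaches from about 0.4 to 0.825 m from the base axis. Payload 7 kg.
Tool frame: the origin (TCP) lies midway between the tips of the shut fingers; the grasp point (between the pads) lies 19 mm behind it (r.grasp_offset is the distance from the TCP to the grasp point, in m); z points along the fingers, x is the direction in which the jaws open and shut, and the axes are right-handed (so a half turn about z gives the same grasp; the last joint's range is limited). The gripper opens to 88 mm and grips with 3 to 60 N. Pads are 19 mm wide; open, the fingers measure 130 mm over their backs; the gripper's body (78 mm by 193 mm) begins 47 mm behind the grasp point.
Start: joints at [87.726, 20.546, 0.682, 0, -70.136, -16.507], TCP at [0.217, 0.639, 0.227] pointing down, gripper open.
Joint ranges: [-176.03, 176.03], [-82.01, 121.73], [-58.28, 71.71], [-173.87, 95.51], [-174.79, -0.11], [-173.66, 173.66]. Speed limits (degrees/s): [136.94, 136.94, 172.46, 180, 180, 180].

INTERFACE

Orientations are given as [roll, pitch, yaw] about the fixed x, y, z axes, in that order (R = Rz(yaw) Ry(pitch) Rx(roll)).
In Python, from plant import r gives the robot as it stands.
- The arm moves only by the tool step_arm, never from a script. Its argument "deltas" is a list of rows, each a list of 7 numbers: the turn, a rotation vector about the tool's x, y, z in rad, then the shift along the tool's x, y, z in mm, then the opening, from -1 (shut) to 1 (fully open), so that 0 is half open. In form: [[ax, ay, az, x, y, z, grip], ...]. A call has 1 to 10 rows; each row shifts and turns the pose as measured when the row begins, along the tool's axes as they then stand; what a row does not reach is not made up. A row lasts 1/10 s, in which the tool goes at most 50 mm and 8.59 degrees, less where a joint would pass 70% of its speed; a pose out of reach is approached as far as the arm can. A call with a gripper value outside its range is refused whole. The fingers move at their own pace and stop on an object; "squeeze" is the grip in N (left out, the last holds). Time passes only in rows, so rows that do not move let the fingers close. It gives the time, the measured TCP pose, the force and the opening at its end, in the units of the state.
- r.get_state(): the state, without advancing time (a new reading comes with each control period).
- r.capture(name): name is "scene" or "top" or "wrist"; returns the picture (384x512x3 uint8, red, green, blue); there is no depth.
- r.camera_info(name): a dict with "vertical_fov" (degrees; the focal length in pixels is half the picture's height over the tangent of half this angle, whatever the lens; pixels are square), "cx", "cy" (the principal point, pixels), "k1" (the pictures are not rectified: a ray, as slopes to the right and down, at radius r is drawn at 1 + k1 r^2 times it, then the intrinsics apply), "view" (4x4, takes a point from world to camera coordinates). Camera axes: x right, y down, z forward; pixel columns grow to the right and rows downward; lengths in m; the calibration is good to about 2 mm. A picture is of the moment at which its call begins: read the wrist's pose just before it. camera_info takes no time and is no camera call; for the wrist camera it gives the pose at the moment of the call.
- r.close_job(): hands the job in, once; it reports no verdict.
The state is a dict: "time_s": time; "joints": joint angles; "qd": joint speeds; "joint_torque": joint torques, N m; "tcp_pos": TCP position; "eef_rot": TCP orientation; "contact_force": force on the tool from outside, world axes, zero at the start; "moment": the same for the moment, N m; "gripper_width": finger opening in m.
Only numpy, scipy, OpenCV 4.12 (cv2) and the standard library are available. Lean on these libraries where they do the work, as an engineer would, in place of code of your own. Each camera call takes 0.05 s, during which the arm holds its last target.

TASK

Load the white test module onto the shaker's drilled plate without carrying it: with the black lug raise only its front edge, rest that edge on the plate between the rails with the rear still on the bench, and let go. Then push it from behind, up over the plate's edge and along between the rails, until it meets the sprung red buffer; press it there with about 12 newtons for a second, never more than 20, then back away and leave the module flat on the plate, still touching the buffer. Leave everything else where it is.

Things in the scene. Friction and masses are not known exactly. Their poses are not given: they have to be found in the camera images.
- plate: drilled aluminium plate fixed to the bench, 250 (x) by 280 mm (y), top 14 mm above the bench. Origin: under the middle of its entry edge, at bench height; that edge is a square 14 mm step along x; y points inwards, the way to push; z up. Two fixed black rails on it, inner faces at x = -45 and +45 mm, from y = 15 to 215 mm, tops 26 mm above the bench
- stop: black block fixed to the plate at the lane's end, 70x30x50 mm. Origin: foot of its lane-side face; axes as plate. In front of it, on a screw, a sprung red buffer, 50 mm wide, 13 to 43 mm above the plate's top. Its free face is 49 to 92 mm before the block (plate y 150 to 193 mm), set anew each time, not measured: find it by feel. Yields 1 mm per 5 N, up to 10 mm; over 20 N harms it
- module: white ceramic box, 80 wide (x), 120 long (y), 60 mm high, 0.5 to 0.9 kg, on the bench before the plate's entry edge. Origin: centre of its underside; y points to its front (towards the plate), z up. Flat rear face at y = -60 mm. On top a black lug near the front and, 35 mm behind the middle, two studs 16 mm tall. Balances about its middle. Slides with 2 to 5 N
- module_center (a point): centre of the module's white box, 30 mm above its underside
- front_edge (a point): middle of the module's bottom front edge; axes as the module's
- rear_edge (a point): middle of the module's bottom rear edge; axes as the module's
- lug (a point): grip point of the black lug on the module's top: 84 mm above the underside, 45 mm ahead of the centre. The lug is 36 mm wide (module x), 14 mm thick (module y), and reaches from 60 to 100 mm above the underside; axes as the module's
- sensor: small dark steel vibration sensor with brass stub, 24x24x28 mm, loose on the plate left of the lane (plate -x side); origin at its underside or handle; to be left alone
- bolt: steel bolt standing on its head, 22 mm across, 39 mm tall, loose on the plate on the other side of the lane; origin at its underside or handle; to be left alone
- black_relay: black box with grey top, 50x60x61 mm, loose on the bench; origin at its underside or handle; to be left alone
- green_relay: black box with green top, 50x60x61 mm, loose on the bench; origin at its underside or handle; to be left alone
- wrench: steel wrench lying on the bench; origin at its underside or handle; to be left alone
- jar: jar with blue cap, 60 mm across, 80 mm tall, on the bench; origin at its underside or handle; to be left alone
- driver: screwdriver lying on the bench; origin at its underside or handle; to be left alone
There are look-alikes about, which are no part of the job. Of the things like the module, leave any that is pink or purple; of the rest the larger one is meant.

How it is judged (in metres and radians):
On the way, in this order (a step that is already met when the one before it is completed fails the run):
1. the module's front edge rests on the plate between the rails, its rear edge is still on the bench, and the fingers have let go (y of front_edge in the frame of plate above 0.004 m and height (world z) of front_edge between 0.011 and 0.022 m and x of front_edge in the frame of plate between -0.012 and 0.012 m and height (world z) of rear_edge below 0.005 m and contact force between the fingers and module below 0.1 N), for 0.2 s.
2. pushed from behind, the module has come over the edge and lies flat on the plate (angle between module's own z axis and vertical below 0.04 rad and y of rear_edge in the frame of plate above 0.005 m and height (world z) of rear_edge between 0.01 and 0.018 m and y of the grasp point in the frame of module below -0.06 m), for 0.1 s.
3. pushed from behind, the module presses on the buffer with at least 3 N for 0.3 s (contact force between module and stop above 3 N and y of the grasp point in the frame of module below -0.06 m), for 0.3 s.
At the end, for the whole second after the job is handed in: The module lies flat on the plate (tilt under 0.04 rad, rear edge at least 5 mm inside the plate's entry edge), between the rails (within 10 mm of the lane's middle, within 0.12 rad of its direction), at rest and still touching the buffer (at least 0.05 N), with nothing touched by the robot (angle between module's own z axis and vertical below 0.04 rad and y of rear_edge in the frame of plate above 0.005 m and height (world z) of rear_edge between 0.01 and 0.018 m and angle between the y axis of module and the y axis of plate, either way round below 0.12 rad and x of module_center in the frame of plate between -0.01 and 0.01 m and contact force between module and stop above 0.05 N and linear speed of module below 0.01 m/s).
It fails at once if the rear of the module is lifted more than 12 mm off the bench before its middle has come within 15 mm of the plate's edge (height (world z) of rear_edge above 0.012 m and y of module_center in the frame of plate below -0.015 m).
It fails at once if the module is carried: its centre rises above 65 mm over the bench (44 mm when it lies on the plate) (height (world z) of module_center above 0.065 m).
It fails at once if the module is tipped more than 0.5 rad (angle between module's own z axis and vertical above 0.5 rad).
It fails at once if the module presses on the buffer and its stop with more than 20 N (contact force between module and stop above 20 N).
It fails at once if another loose thing is moved more than 10 mm (distance of any of sensor, bolt, black_relay, green_relay, wrench, jar, driver from where it was at the start of the episode above 0.01 m).
It also fails if it takes over 72 s, if anything falls off the work surface, if the arm or the gripper's body presses on something with over 40 N, if the wrist force passes 120 N, or if a joint passes its speed limit or range.

## Working session

There is one attempt and no reset: what is moved stays moved. The work goes in short steps, Python scripts to look and compute and a tool call to move; the robot and the scene stay as the last step left them, time stands still between calls to the robot, and variables do not carry over. Pictures are saved under pics/ and viewed, and the job is handed in when it is done.

Besides the shell and the picture viewer there is one more tool, called after "Request:" in YAML: its name, and indented under it one key for each argument. step_arm: Moves the arm, as the interface text tells. Its arguments: {"type":"object","properties":{"deltas":{"type":"array","items":{"type":"array","items":{"type":"number"}}},"squeeze":{"type":"number"}},"required":["deltas"]}

```bash
ls; mkdir -p pics; python3 - <<'E'
from plant import r
import cv2
for n in ("scene","top","wrist"):
    i=r.camera_info(n); print(n,{k:(v if k!='view' else [[round(float(x),4) for x in row] for row in v]) for k,v in i.items()})
    im=r.capture(n); cv2.imwrite(f"pics/{n}0.png",im[:,:,::-1])
print(r.get_state(), r.grasp_offset)
E
```

```text
pics
scene {'vertical_fov': 50.197416791196105, 'cx': 252.99305417582298, 'cy': 189.42253802480695, 'k1': 0.030050815473199384, 'view': [[0.4528, 0.8914, 0.0176, -0.2269], [0.5173, -0.2466, -0.8195, -0.2197], [-0.7262, 0.3802, -0.5728, 1.5181], [0.0, 0.0, 0.0, 1.0]]}
top {'vertical_fov': 56.29990332394442, 'cx': 252.17117024063586, 'cy': 191.90406123760184, 'k1': -0.036010732263182105, 'view': [[0.0109, -0.9999, -0.0073, -0.0091], [-0.9871, -0.0096, -0.1599, 0.5254], [0.1598, 0.0089, -0.9871, 1.0345], [0.0, 0.0, 0.0, 1.0]]}
wrist {'vertical_fov': 60.62446627263565, 'cx': 251.4416421915477, 'cy': 189.81545944380818, 'k1': -0.08522421023975686, 'view': [[-0.322, -0.9467, 0.0029, 0.6729], [-0.9126, 0.3112, 0.2653, -0.0342], [-0.252, 0.0827, -0.9642, 0.3909], [0.0, 0.0, 0.0, 1.0]]}
{'time_s': 0.15, 'joints': array([ 8.77256493e+01,  2.05821104e+01,  6.48903095e-01, -1.25119207e-02,
       -7.01361290e+01, -1.65071539e+01]), 'qd': array([ 0.01709192, -0.12439221,  0.14751132,  0.08738916,  0.02379694,
        0.06677323]), 'joint_torque': array([-1.25599796e-03, -5.83278215e+01,  2.93293244e+01,  7.00120434e+00,
        8.78555729e-03, -1.10411117e-04]), 'tcp_pos': array([0.21724109, 0.63872843, 0.22586681]), 'eef_rot': array([-1.79991577e+02, -6.98210186e-02, -1.08785768e+02]), 'contact_force': array([ 0.16223168, -0.07968007,  0.4724073 ]), 'moment': array([ 0.00556779, -0.00840355,  0.03262596]), 'gripper_width': 0.08770181190807025} 0.0188
```

View pics/scene0.png

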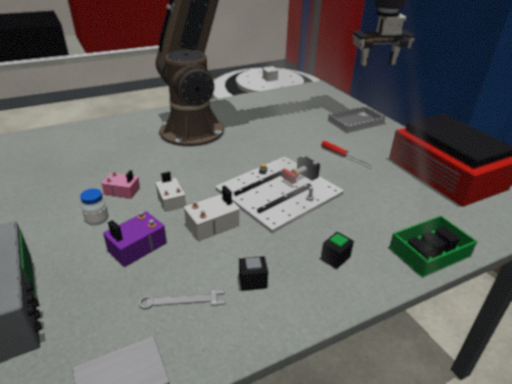

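View pics/top0.png

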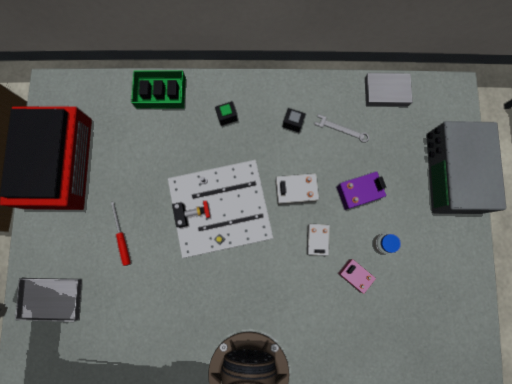

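View pics/wrist0.png

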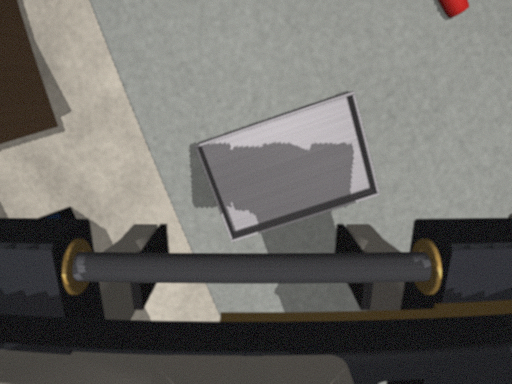

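The module is the larger white box at (297,189) in the top view, with its lug towards the plate at left. The lane runs about 11° off the module's axis. I'll write helpers and make rough estimates.

```bash
cat > h.py <<'E'
import numpy as np, cv2
from plant import r
from scipy.spatial.transform import Rotation as R
def cam(n):
    i=r.camera_info(n); f=192/np.tan(np.radians(i['vertical_fov']/2)); return i,f
def ray(n,px,c=None):
    i,f=c or cam(n); u=np.array([(px[0]-i['cx'])/f,(px[1]-i['cy'])/f]); s=u.copy()
    for _ in range(20): s=u/(1+i['k1']*(s@s))
    V=np.array(i['view']); o=-V[:3,:3].T@V[:3,3]; return o,V[:3,:3].T@np.array([s[0],s[1],1])
def onz(n,px,z,c=None):
    o,d=ray(n,px,c); return o+d*(z-o[2])/d[2]
def proj(n,P,c=None):
    i,f=c or cam(n); V=np.array(i['view']); p=V[:3,:3]@np.array(P)+V[:3,3]; s=p[:2]/p[2]; s=s*(1+i['k1']*(s@s)); return np.array([i['cx']+f*s[0],i['cy']+f*s[1]])
def pose():
    s=r.get_state(); return np.array(s['tcp_pos']),R.from_euler('xyz',s['eef_rot'],degrees=True)
def delta(tp,rpy):
    """single total delta in tool axes: rotvec(tool), shift mm"""
    p,q=pose(); t=R.from_euler('xyz',rpy,degrees=True)
    return (q.inv()*t).as_rotvec(), q.inv().apply(np.array(tp)-p)*1000
E
python3 - <<'E'
from h import *
np.set_printoptions(precision=4,suppress=True)
im=cv2.imread('pics/top0.png')
c=im[140:270,150:340]; cv2.imwrite('pics/top0z.png',cv2.resize(c,None,fx=4,fy=4,interpolation=cv2.INTER_CUBIC))
for nm,px,z in [('mod c',(297,189),.06),('lug',(283,188),.1),('e1',(257,162),.014),('e2',(271,240),.014),('far1',(168,178),.014),('far2',(183,255),.014)]: print(nm,onz('top',px,z))
i,f=cam('wrist'); V=np.array(i['view']); o=-V[:3,:3].T@V[:3,3]; p,q=pose()
print('cam in tool',q.inv().apply(o-p)*1000, 'fwd',q.inv().apply(V[2,:3]),'right',q.inv().apply(V[0,:3]))
E
```

```text
mod c [ 0.5326 -0.1361  0.06  ]
lug [ 0.5282 -0.0917  0.1   ]
e1 [ 0.6248 -0.0175  0.014 ]
e2 [ 0.3837 -0.0618  0.014 ]
far1 [0.5714 0.259  0.014 ]
far2 [0.3359 0.2024 0.014 ]
cam in tool [   0.7946  -70.728  -158.2516] fwd [0.0015 0.2654 0.9641] right [ 1.     -0.     -0.0015]
```

View pics/top0z.png

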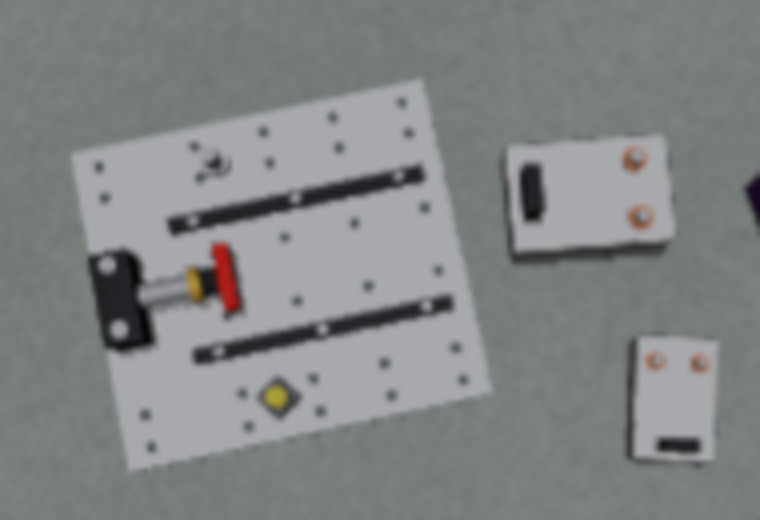

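Request:
step_arm:
  deltas:
    - [0, 0, 0.134, 0, 0, -12, 1]
    - [0, 0, 0.134, 0, 0, -12, 1]
    - [0, 0, 0.134, 0, 0, -12, 1]
    - [0, 0, 0.134, 0, 0, -12, 1]
    - [0, 0, 0.134, 0, 0, -12, 1]
    - [0, 0, 0.134, 0, 0, -12, 1]
    - [0, 0, 0.134, 0, 0, -12, 1]
    - [0, 0, 0.134, 0, 0, -12, 1]

```text
time_s: 0.95
tcp_pos: [0.2165, 0.6367, 0.3193]
eef_rot: [-179.4, -0.2, -172.6]
contact_force: [-0.7, 0.2, -1.4]
gripper_width: 0.0874
```

```bash
python3 -c "
from h import *
print(r.get_state()['tcp_pos'],r.get_state()['eef_rot']);print(delta([.5,.2,.33],[180,0,-170]),delta([.53,0,.33],[180,0,-170]))"
```

```text
[0.21654371 0.63669334 0.31933408] [-179.35009515   -0.23736619 -172.55225105]
(array([-0.01124882, -0.00439473, -0.04452115]), array([-224.41373361, -469.85264688,   -6.26671458])) (array([-0.01124882, -0.00439473, -0.04452115]), array([-228.23620788, -672.04117488,   -3.98903285]))
```

Request:
step_arm:
  deltas:
    - [0, 0, 0, -21, -44, 0, 1]
    - [0, 0, -0.01, -21, -44, 0, 1]
    - [0, 0, -0.01, -21, -44, 0, 1]
    - [0, 0, -0.01, -21, -44, 0, 1]
    - [0, 0, -0.01, -21, -44, 0, 1]
    - [0, 0, -0.005, -21, -44, 0, 1]
    - [0, 0, 0, -21, -44, 0, 1]
    - [0, 0, 0, -21, -44, 0, 1]
    - [0, 0, 0, -21, -44, 0, 1]
    - [0, 0, 0, -21, -44, 0, 1]

```text
time_s: 1.95
tcp_pos: [0.4943, 0.2267, 0.3219]
eef_rot: [-179.3, -0.3, -169.7]
contact_force: [1.1, 1.3, -0.8]
gripper_width: 0.0875
```

Request:
step_arm:
  deltas:
    - [0, 0, 0, 0, 0, 0, 1]
    - [0, 0, 0, 0, 0, 0, 1]

```text
time_s: 2.15
tcp_pos: [0.4967, 0.2212, 0.3215]
eef_rot: [-179.3, -0.3, -170.1]
contact_force: [-0.6, 0.3, -0.3]
gripper_width: 0.0877
```

```bash
cat > shot.py <<'E'
from h import *
import sys,pickle
n,cn=sys.argv[1],(sys.argv[2] if len(sys.argv)>2 else 'wrist')
c=cam(cn); im=r.capture(cn); cv2.imwrite(f'pics/{n}.png',im[:,:,::-1]); pickle.dump(c,open(f'pics/{n}.pkl','wb'))
s=r.get_state(); print(s['time_s'],s['tcp_pos'],s['eef_rot'],delta([.53,0.0,.33],[180,0,-170]))
E
python3 shot.py w1
```

```text
2.2 [0.49645702 0.22153887 0.32147856] [-179.24422099   -0.34903146 -170.06591211] (array([-0.01318729, -0.00609925, -0.00111019]), array([   5.23056596, -224.09647918,   -5.53428095]))
```

View pics/w1.png

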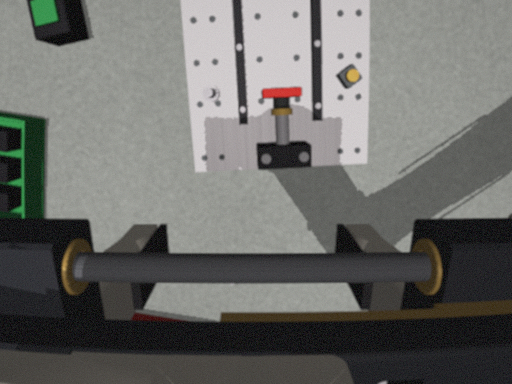

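Request:
step_arm:
  deltas:
    - [0, 0, 0, 0, -45, 0, 1]
    - [0, 0, 0, 0, -45, 0, 1]
    - [0, 0, 0, 0, -45, 0, 1]
    - [0, 0, 0, 0, -45, 0, 1]
    - [0, 0, 0, 0, -45, 0, 1]
    - [0, 0, 0, 0, 0, 0, 1]
    - [0, 0, 0, 0, 0, 0, 1]

```text
time_s: 2.9
tcp_pos: [0.5354, 0.0019, 0.3233]
eef_rot: [-179.3, -0.4, -169.2]
contact_force: [-0.8, 0.4, -0.8]
gripper_width: 0.088
```

```bash
python3 shot.py w2
```

```text
2.95 [0.53536824 0.00226702 0.3232835 ] [-179.25790173   -0.42818462 -169.15704124] (array([-0.01300674, -0.00737772,  0.01476053]), array([ 5.74890138, -1.30302137, -6.65740946]))
```

View pics/w2.png

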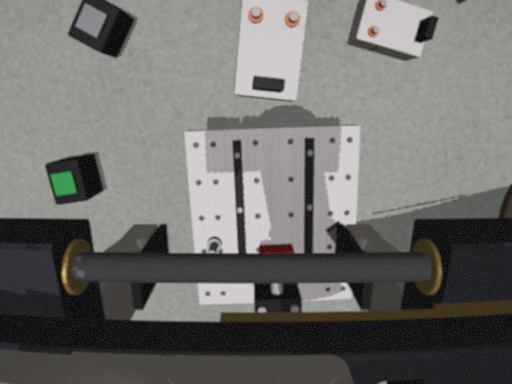

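```bash
python3 - <<'E'
import cv2
im=cv2.imread('pics/w2.png'); cv2.imwrite('pics/w2z.png',cv2.resize(im[0:150,170:370],None,fx=4,fy=4,interpolation=cv2.INTER_CUBIC))
im=cv2.imread('pics/w1.png'); cv2.imwrite('pics/w1z.png',cv2.resize(im[60:180,180:380],None,fx=4,fy=4,interpolation=cv2.INTER_CUBIC))
E
```

```text
(no output)
```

View pics/w2z.png

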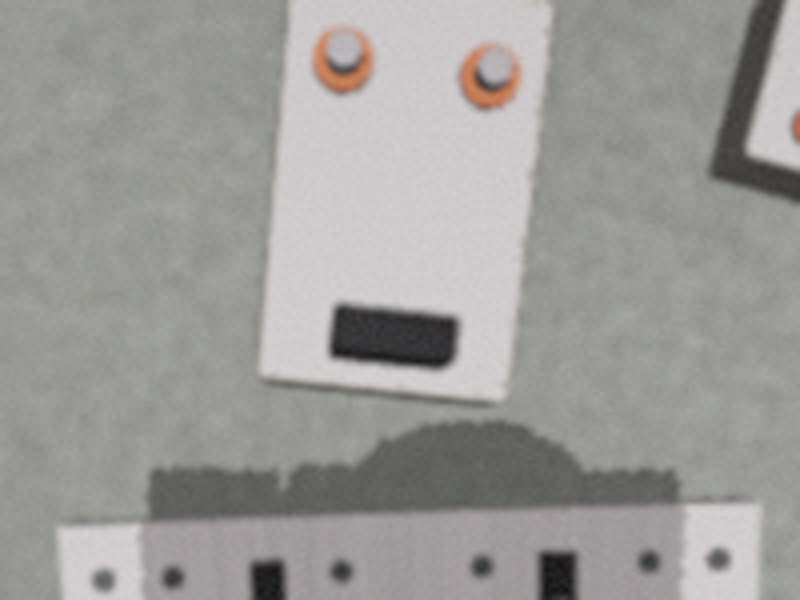

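View pics/w1z.png

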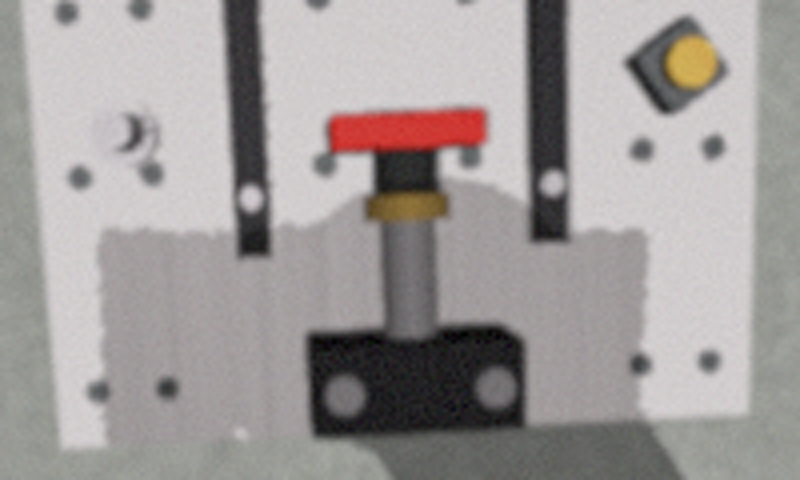

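```bash
cat > meas.py <<'E'
from h import *
import pickle
np.set_printoptions(precision=4,suppress=True)
c2=pickle.load(open('pics/w2.pkl','rb')); c1=pickle.load(open('pics/w1.pkl','rb'))
def z(c,off,p,h): return onz('wrist',[off[0]+(p[0]+.5)/4-.5,off[1]+(p[1]+.5)/4-.5],h,c)
W2=lambda p,h: z(c2,(170,0),p,h); W1=lambda p,h: z(c1,(180,60),p,h)
A=W2((57,527),.014);B=W2((762,503),.014);C=W1((62,448),.014);D=W1((750,414),.014)
print('plate',A,B,C,D, 'w',np.linalg.norm(A-B),np.linalg.norm(C-D),'l',np.linalg.norm(A-C),np.linalg.norm(B-D))
# fit plate pose (2D rigid)
from scipy.optimize import least_squares
M=np.array([[.125,0],[-.125,0],[.125,.28],[-.125,.28]]); P=np.array([A,B,C,D])[:,:2]
def T(x,M): cc,s=np.cos(x[2]),np.sin(x[2]); return M@np.array([[cc,s],[-s,cc]])+x[:2]
f=lambda x:(T(x,M)-P).ravel()
s=least_squares(f,[.5,-.04,.17]); print('plate pose',s.x[:2],np.degrees(s.x[2]),s.fun*1000)
# module
Mm=np.array([[.04,.06],[-.04,.06],[.018,.052],[-.018,.052],[.018,.038],[-.018,.038]])
Pm=np.array([W2((262,378),.06),W2((505,402),.06),W2((330,355),.1),W2((453,368),.1),W2((338,303),.1),W2((460,318),.1)])[:,:2]
g=lambda x:(T(x,Mm)-Pm).ravel()
m=least_squares(g,[.53,-.13,0]); print('mod',m.x[:2],np.degrees(m.x[2]),m.fun*1000)
def inv(x,p): cc,s_=np.cos(x[2]),np.sin(x[2]); return (np.array(p)-x[:2])@np.array([[cc,-s_],[s_,cc]])
print('mod in plate',inv(s.x,m.x[:2]),'lug world',T(m.x,np.array([[0,.045]])))
# buffer: top edge of lane-side face at z=.014+.043
b=[W1((330,120),.057),W1((485,112),.057)]; print('buffer',[inv(s.x,q[:2]) for q in b])
b=[W1((310,335),.064),W1((522,333),.064)]; print('stop',[inv(s.x,q[:2]) for q in b])
print('sensor',inv(s.x,W1((680,65),.04)[:2]),'bolt',inv(s.x,W1((125,132),.053)[:2]))
print('rail',[inv(s.x,W2(q,.026)[:2]) for q in ((252,563),(283,563),(540,555),(577,553))])
E
python3 meas.py
```

```text
plate [ 0.6319 -0.0138  0.014 ] [ 0.3876 -0.0694  0.014 ] [0.5697 0.2584 0.014 ] [0.3253 0.2032 0.014 ] w 0.25053334995932713 0.25061292694525245 l 0.2792650878635398 0.27963037867869467
plate pose [ 0.5097 -0.0419] 12.827756990895473 [-0.315  -0.3204  0.22   -0.2677 -0.2992  0.437   0.3942  0.1512]
mod [ 0.5352 -0.1389] 5.185496571225445 [ 2.0137  0.8084 -1.7389  0.7969  0.2207 -0.3468 -0.9559 -0.5025  1.0281
 -0.0234 -0.5677 -0.7326]
mod in plate [ 0.0033 -0.1002] lug world [[ 0.5311 -0.0941]]
buffer [array([0.0249, 0.172 ]), array([-0.0235,  0.1718])]
stop [array([0.0345, 0.2378]), array([-0.0329,  0.2405])]
sensor [-0.0901  0.1587] bolt [0.0894 0.172 ]
rail [array([0.0564, 0.0145]), array([0.0457, 0.0149]), array([-0.0435,  0.0152]), array([-0.0564,  0.0149])]
```

```bash
cat >> meas.py <<'E'
l=[W2((290,0),.06),W2((262,378),.06)];q=[W2((552,0),.06),W2((505,402),.06)]
for a,b in (l,q): print('side yaw',np.degrees(np.arctan2(-(b-a)[0],(b-a)[1])))
a,b=W2((262,378),.06),W2((505,402),.06); print('front yaw',np.degrees(np.arctan2((a-b)[1],(a-b)[0])),np.linalg.norm(a-b))
a,b=W2((343,48),.076),W2((496,66),.076); print('studs',np.degrees(np.arctan2((a-b)[1],(a-b)[0])),np.linalg.norm(a-b),inv(m.x,a[:2]),inv(m.x,b[:2]))
E
python3 meas.py | tail -4; python3 -c "
from h import *
print(delta([.5311,-.0941,.16],[180,0,-175]))"
```

```text
side yaw 6.003816396898475
side yaw 5.326110618227969
front yaw 5.431708443452694 0.07626240738158806
studs 4.91341040410947 0.04434239446071825 [ 0.0224 -0.035 ] [-0.0219 -0.0348]
(array([-0.01332183, -0.00680624,  0.10202536]), array([ 21.09951914, -91.71882991, 164.64746524]))
```

Request:
step_arm:
  deltas:
    - [-0.006, -0.003, 0.05, 5, -23, 40, 1]
    - [-0.006, -0.003, 0.05, 5, -23, 40, 1]
    - [0, 0, 0, 5, -23, 40, 1]
    - [0, 0, 0, 4, -22, 40, 1]
    - [0, 0, 0, 0, 0, 0, 1]

```text
time_s: 3.45
tcp_pos: [0.53, -0.0839, 0.1604]
eef_rot: [179.9, 0.3, -174.3]
contact_force: [-0.0, -0.2, 0.0]
gripper_width: 0.0878
```

```bash
python3 -c "
from h import *
print(r.get_state()['tcp_pos'],r.get_state()['eef_rot']);print(delta([.5311,-.0941,.12],[180,0,-174.7]))"
```

```text
[ 0.53001593 -0.08389204  0.16037061] [ 179.90881739    0.33019292 -174.30722446]
(array([0.00161118, 0.00575747, 0.00685979]), array([  0.16650584, -10.32937861,  40.35392989]))
```

Request:
step_arm:
  deltas:
    - [0.0015, 0.005, 0.007, 0, -5, 10, 0.6]
    - [0, 0, 0, 0, -5, 10, 0.6]
    - [0, 0, 0, 0, 0, 0, 0.6]

```text
time_s: 3.75
tcp_pos: [0.5332, -0.0908, 0.1405]
eef_rot: [-180.0, 0.1, -174.4]
contact_force: [0.6, 0.2, 1.2]
gripper_width: 0.0717
```

```bash
python3 shot.py w3; python3 -c "
from h import *
print(delta([.5311,-.0941,.066],[180,0,-174.7]))"
```

```text
3.8 [ 0.53360048 -0.09066505  0.14121518] [-179.96925859    0.20567849 -174.42774881] (array([-0.00067498,  0.00356725, -0.07727967]), array([  -5.89785374,   90.48492883, -188.81343918]))
(array([-0.00052801,  0.00359103,  0.00475071]), array([ 3.09218276, -3.13557336, 75.2062586 ]))
```

View pics/w3.png

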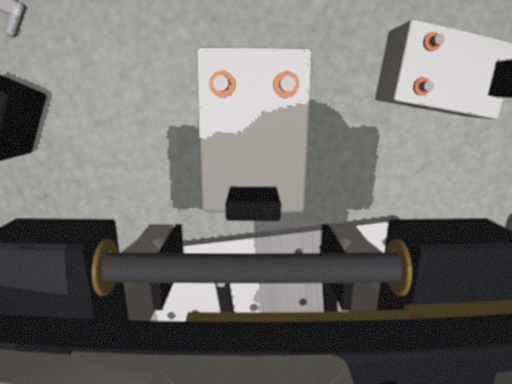

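```bash
python3 - <<'E'
from h import *
import pickle
c=pickle.load(open('pics/w3.pkl','rb'))
for p,z in [((197.5,48),.06),((310.5,50),.06),((203,211),.06),((305,212.5),.06),((222,84),.076),((287,84),.076),((230.5,187),.1),((277.5,187.5),.1)]: print(onz('wrist',p,z,c)*1000)
E
```

```text
[ 579.62087317 -194.0325717    60.        ]
[ 502.30734881 -200.28467207   60.        ]
[568.44569647 -76.85891224  60.        ]
[490.21042903 -83.28080887  60.        ]
[ 559.47397397 -170.95499294   76.        ]
[ 517.2813584  -175.08914544   76.        ]
[ 547.26145884 -108.68877147  100.        ]
[ 517.93410013 -111.23083815  100.        ]
```

Request:
step_arm:
  deltas:
    - [0, 0.003, 0.005, 2, -2, 25, 0.5]
    - [0, 0, 0, 1, -1, 25, 0.4]
    - [0, 0, 0, 0, 0, 18, 0.4]
    - [0, 0, 0, 0, 0, 7, 0.4]
    - [0, 0, 0, 0, 0, 0, 0.4]

```text
time_s: 4.3
tcp_pos: [0.5373, -0.0911, 0.0702]
eef_rot: [-180.0, 0.8, -174.5]
contact_force: [-0.3, -0.6, 0.1]
gripper_width: 0.0613
```

```bash
python3 -c "
from h import *
print(r.get_state()['contact_force'],r.get_state()['eef_rot'],delta([.5311,-.0941,.066],[180,0,-174.7]))"
```

```text
[-0.2905825  -0.60451997  0.06682022] [-179.95764579    0.75399885 -174.4739719 ] (array([-0.00071325,  0.0131612 ,  0.00394001]), array([ 6.48889682, -2.36374349,  4.08460299]))
```

Request:
step_arm:
  deltas:
    - [0, 0.013, 0.004, 6, -2, 3, 0.4]
    - [0, 0, 0, 0, 0, 0, 0.4]

```text
time_s: 4.5
tcp_pos: [0.5325, -0.0933, 0.0689]
eef_rot: [-180.0, 0.1, -174.7]
contact_force: [0.2, 0.2, -0.5]
gripper_width: 0.0611
```

```bash
python3 -c "
from h import *
print(r.get_state()['contact_force'],r.get_state()['eef_rot'],delta([.5311,-.0941,.066],[180,0,-174.7]))"
```

```text
[ 0.18062445  0.15802661 -0.50305428] [-1.79955883e+02  1.07507796e-01 -1.74667715e+02] (array([-0.00076947,  0.00187658,  0.00056276]), array([ 1.48959168, -0.63460125,  2.88374744]))
```

Close on the lug.

Request:
step_arm:
  deltas:
    - [0, 0.002, 0, 1.5, -0.5, 2.5, 0]
    - [0, 0, 0, 0, 0, 0, -0.4]
    - [0, 0, 0, 0, 0, 0, -1]
    - [0, 0, 0, 0, 0, 0, -1]
    - [0, 0, 0, 0, 0, 0, -1]
    - [0, 0, 0, 0, 0, 0, -1]
  squeeze: 30

```text
time_s: 5.1
tcp_pos: [0.5324, -0.0939, 0.0684]
eef_rot: [-180.0, 0.2, -174.7]
contact_force: [0.5, 0.5, -0.2]
gripper_width: 0.0357
```

```bash
cat > plan.py <<'E'
# module+tool waypoints. module pose: rear edge pt in plate coords (x,y), yaw deg rel world, tilt th deg
from h import *
np.set_printoptions(precision=4,suppress=True)
PO=np.array([.5097,-.0419]); PY=12.83
def p2w(p,z=0): a=np.radians(PY); return np.array([PO[0]+np.cos(a)*p[0]-np.sin(a)*p[1],PO[1]+np.sin(a)*p[0]+np.cos(a)*p[1],z])
def w2p(w): a=np.radians(PY); d=np.array(w[:2])-PO; return np.array([np.cos(a)*d[0]+np.sin(a)*d[1],-np.sin(a)*d[0]+np.cos(a)*d[1]])
def tool(rear,yaw,th,rz=0.,grip=(.0,.105,.084)):
    Rm=R.from_euler('ZX',[yaw,th],degrees=True)
    lug=np.array([rear[0],rear[1],rz])+Rm.apply(grip)
    Rt=Rm*R.from_euler('x',180,degrees=True)*R.from_euler('z',180,degrees=True)
    return lug+Rt.apply([0,0,.0188]),Rt
def d(tp,Rt,N=1):
    p,q=pose(); rv=(q.inv()*Rt).as_rotvec(); t=q.inv().apply(tp-p)*1000; return np.round(rv,4),np.round(t,1),'deg',np.round(np.degrees(np.linalg.norm(rv)),2)
E
python3 - <<'E'
from plan import *
s=r.get_state(); print(s['contact_force'],s['gripper_width'],s['tcp_pos'],s['eef_rot'])
C=np.array([.5352,-.1389]); a=np.radians(5.3); rear=C-.06*np.array([-np.sin(a),np.cos(a)])
print(tool(rear,5.3,0)[0], d(*tool(rear,5.3,0)))
for th in (2.5,5,7.5,10): print(th,d(*tool(rear,5.3,th)))
E
```

```text
[ 0.516   0.4642 -0.2469] 0.03573698948878686 [ 0.5324 -0.0939  0.0684] [-179.9654    0.2207 -174.6712]
[ 0.531  -0.0941  0.0652] (array([-0.0006,  0.0039,  0.0005]), array([ 1.4, -0. ,  3.2]), 'deg', np.float64(0.23))
2.5 (array([-0.0442,  0.0038,  0.0006]), array([ 1.4, -3. , -1.3]), 'deg', np.float64(2.54))
5 (array([-0.0879,  0.0038,  0.0007]), array([ 1.4, -6.1, -5.7]), 'deg', np.float64(5.04))
7.5 (array([-0.1315,  0.0038,  0.0008]), array([  1.4,  -9.4, -10. ]), 'deg', np.float64(7.54))
10 (array([-0.1751,  0.0038,  0.0008]), array([  1.4, -12.9, -14.1]), 'deg', np.float64(10.04))
```

Request:
step_arm:
  deltas:
    - [-0.022, 0, 0, 0, -1.5, -2.3, -1]
    - [-0.022, 0, 0, 0, -1.5, -2.2, -1]
    - [-0.022, 0, 0, 0, -1.5, -2.2, -1]
    - [-0.022, 0, 0, 0, -1.6, -2.2, -1]
    - [0, 0, 0, 0, 0, 0, -1]

```text
time_s: 5.6
tcp_pos: [0.5329, -0.1002, 0.0771]
eef_rot: [174.8, 0.2, -174.5]
contact_force: [-1.1, 3.4, 1.8]
gripper_width: 0.0359
```

```bash
cat >> plan.py <<'E'
C=np.array([.5352,-.1389]); a_=np.radians(5.3); REAR0=C-.06*np.array([-np.sin(a_),np.cos(a_)])
G=(-.001,.105,.0872)
def st():
    s=r.get_state(); print(s['time_s'],'F',s['contact_force'],'M',s['moment'],'w',s['gripper_width'],'p',s['tcp_pos'],'r',s['eef_rot'])
E
python3 - <<'E'
from plan import *
st()
for th in (5,10): print(th,d(*tool(REAR0,5.3,th,grip=G)))
E
```

```text
5.6 F [-1.0649  3.3777  1.7976] M [ 0.552   0.2433 -0.0043] w 0.03589640115754334 p [ 0.5329 -0.1002  0.0771] r [ 174.8462    0.1616 -174.5403]
5 (array([0.0027, 0.0026, 0.003 ]), array([ 2.3, -0.1, -0.2]), 'deg', np.float64(0.27))
10 (array([-0.0846,  0.0024,  0.0031]), array([ 2.3, -6.5, -9.1]), 'deg', np.float64(4.85))
```

```bash
python3 shot.py s4 scene; python3 -c "
import cv2;im=cv2.imread('pics/s4.png');cv2.imwrite('pics/s4z.png',cv2.resize(im[120:260,150:350],None,fx=4,fy=4,interpolation=cv2.INTER_CUBIC))"
```

```text
5.65 [ 0.53283747 -0.10007098  0.07698136] [ 1.74885690e+02  1.63115795e-01 -1.74538421e+02] (array([ 0.08910205,  0.00637874, -0.07903066]), array([  -7.42028171,  122.0421513 , -243.08710153]))
```

View pics/s4z.png

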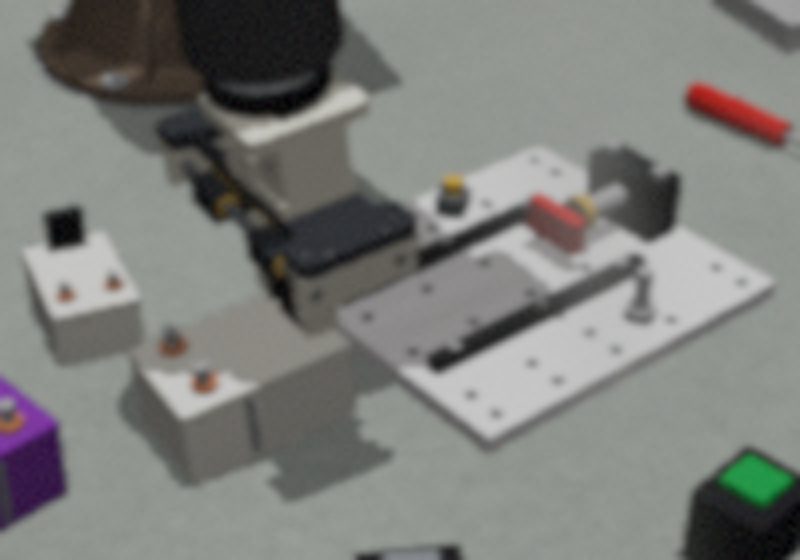

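Request:
step_arm:
  deltas:
    - [-0.022, 0, 0, 0, -1.6, -2.3, -1]
    - [-0.022, 0, 0, 0, -1.6, -2.3, -1]
    - [-0.022, 0, 0, 0, -1.6, -2.3, -1]
    - [-0.022, 0, 0, 0, -1.7, -2.3, -1]
    - [0, 0, 0, 0, 0, 0, -1]

```text
time_s: 6.15
tcp_pos: [0.5334, -0.1071, 0.0851]
eef_rot: [169.9, 0.1, -174.4]
contact_force: [-0.4, 3.3, 1.7]
gripper_width: 0.0358
```

```bash
python3 shot.py s5 scene; python3 -c "
import cv2;im=cv2.imread('pics/s5.png');cv2.imwrite('pics/s5z.png',cv2.resize(im[120:260,150:350],None,fx=4,fy=4,interpolation=cv2.INTER_CUBIC))
from plan import *
st();print(w2p(REAR0))
print(d(*tool(REAR0,5.3,10,grip=G)))
for i in range(1,7):
  f=i/6; rp=(1-f)*w2p(REAR0)+f*np.array([0,-.104]); print(i,d(*tool(p2w(rp),5.3+f*7.5,10,grip=G)))
"
```

```text
6.2 [ 0.53334093 -0.10694627  0.08502213] [ 1.69956082e+02  1.32284219e-01 -1.74413235e+02] (array([ 0.17512368,  0.00905298, -0.07662569]), array([  -7.65206207,  147.84920682, -222.58679419]))
6.2 F [-0.5944  1.8577  0.8339] M [-0.2308 -0.0087  0.0142] w 0.035809254097322746 p [ 0.5333 -0.1069  0.085 ] r [ 169.9561    0.1323 -174.4132]
[-0.0045 -0.1597]
(array([0.0008, 0.0014, 0.0053]), array([ 2.1, -0.3, -0.6]), 'deg', np.float64(0.32))
1 (array([ 0.0007,  0.0052, -0.0162]), array([4.5, 8.8, 1. ]), 'deg', np.float64(0.97))
2 (array([ 0.0007,  0.009 , -0.0376]), array([ 6.9, 17.9,  2.6]), 'deg', np.float64(2.22))
3 (array([ 0.0007,  0.0128, -0.0591]), array([ 9.3, 26.9,  4.2]), 'deg', np.float64(3.47))
4 (array([ 0.0007,  0.0166, -0.0806]), array([11.8, 35.9,  5.8]), 'deg', np.float64(4.72))
5 (array([ 0.0006,  0.0204, -0.1021]), array([14.2, 44.9,  7.3]), 'deg', np.float64(5.96))
6 (array([ 0.0006,  0.0242, -0.1236]), array([16.6, 53.8,  8.9]), 'deg', np.float64(7.21))
```

View pics/s5z.png

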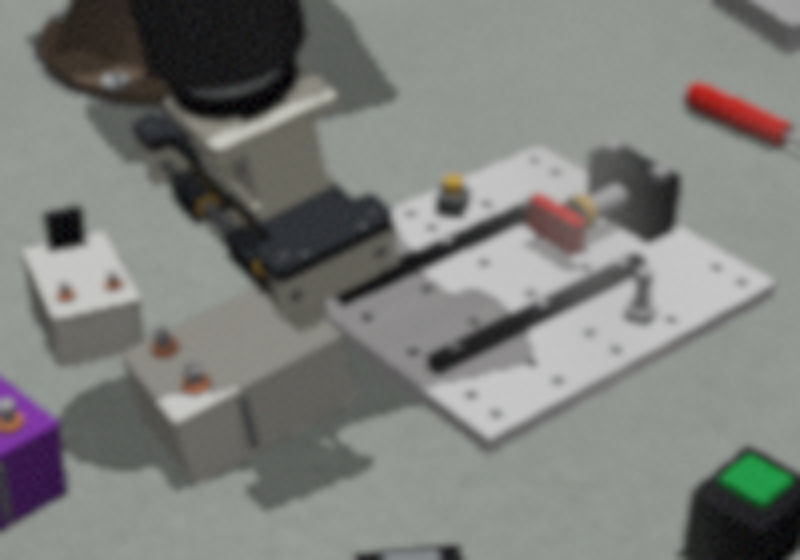

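Request:
step_arm:
  deltas:
    - [0, 0.004, -0.018, 3, 9, 1.3, -1]
    - [0, 0.004, -0.021, 3, 9, 1.5, -1]
    - [0, 0.004, -0.021, 3, 9, 1.5, -1]
    - [0, 0, 0, 0, 0, 0, -1]

```text
time_s: 6.6
tcp_pos: [0.5195, -0.0791, 0.0845]
eef_rot: [170.2, -0.0, -170.5]
contact_force: [0.0, -0.9, -1.1]
gripper_width: 0.0355
```

```bash
python3 -c "
from plan import *
st()
for i in range(3,7):
  f=i/6; rp=(1-f)*w2p(REAR0)+f*np.array([0,-.104]); print(i,d(*tool(p2w(rp),5.3+f*7.5,10,grip=G)))
"
```

```text
6.6 F [ 0.0135 -0.9226 -1.1444] M [-1.0791 -0.0295 -0.005 ] w 0.03549299336768909 p [ 0.5195 -0.0791  0.0845] r [ 170.1919   -0.0172 -170.503 ]
3 (array([-0.0034, -0.0016,  0.0076]), array([-1.6, -1.8, -1.4]), 'deg', np.float64(0.49))
4 (array([-0.0033,  0.0021, -0.0139]), array([0.2, 7.4, 0.2]), 'deg', np.float64(0.83))
5 (array([-0.0033,  0.0059, -0.0353]), array([ 2. , 16.5,  1.8]), 'deg', np.float64(2.06))
6 (array([-0.0033,  0.0096, -0.0568]), array([ 3.8, 25.6,  3.3]), 'deg', np.float64(3.31))
```

Request:
step_arm:
  deltas:
    - [-0.001, 0.003, -0.018, 1, 8.5, 0.7, -1]
    - [-0.001, 0.003, -0.018, 1.4, 8.5, 1, -1]
    - [-0.001, 0.003, -0.018, 1.4, 8.5, 1, -1]
    - [0, 0, 0, 0, 0, 0, -1]

```text
time_s: 7.0
tcp_pos: [0.5089, -0.0511, 0.0855]
eef_rot: [169.9, -0.1, -167.1]
contact_force: [0.5, 0.9, -2.9]
gripper_width: 0.0361
```

```bash
python3 shot.py s6 scene; python3 shot.py w6; python3 -c "
import cv2;im=cv2.imread('pics/s6.png');cv2.imwrite('pics/s6z.png',cv2.resize(im[120:260,150:350],None,fx=4,fy=4,interpolation=cv2.INTER_CUBIC))
from plan import *
st()
for th in (10,9,8,7,6.5): print(th,d(*tool(p2w([0,-.104]),12.8,th,grip=G)))
"
```

```text
7.05 [ 0.50898954 -0.05128559  0.08548707] [ 1.69913597e+02 -1.09502996e-01 -1.67103234e+02] (array([ 0.17595503, -0.00635598,  0.05025921]), array([ -31.45976955,   87.43517449, -232.85960907]))
7.1 [ 0.50910137 -0.05160953  0.08550037] [ 1.69917836e+02 -1.14232723e-01 -1.67132151e+02] (array([ 0.17588023, -0.00639204,  0.04974875]), array([ -31.37985976,   87.76735109, -232.79296061]))
7.1 F [-1.0197  2.3146 -2.7672] M [ 0.1314 -0.1566  0.0836] w 0.035868167132704236 p [ 0.5091 -0.0516  0.0855] r [ 169.9178   -0.1142 -167.1322]
10 (array([ 0.0014, -0.0022,  0.0008]), array([-1.8, -3.1, -0.6]), 'deg', np.float64(0.16))
9 (array([ 0.0189, -0.0022,  0.0008]), array([-1.8, -1.9,  1.2]), 'deg', np.float64(1.09))
8 (array([ 0.0363, -0.0022,  0.0009]), array([-1.8, -0.8,  3.1]), 'deg', np.float64(2.09))
7 (array([ 0.0538, -0.0021,  0.0009]), array([-1.8,  0.4,  4.9]), 'deg', np.float64(3.08))
6.5 (array([ 0.0625, -0.0021,  0.0009]), array([-1.8,  0.9,  5.9]), 'deg', np.float64(3.58))
```

View pics/s6z.png

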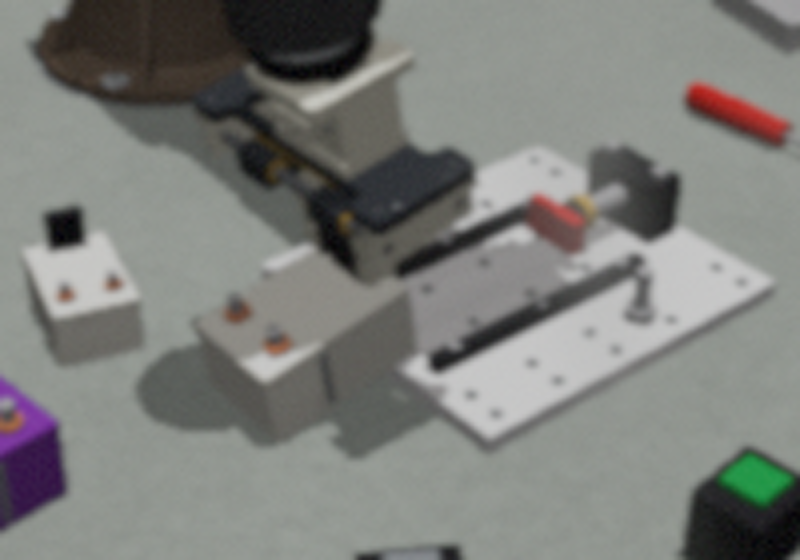

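View pics/w6.png

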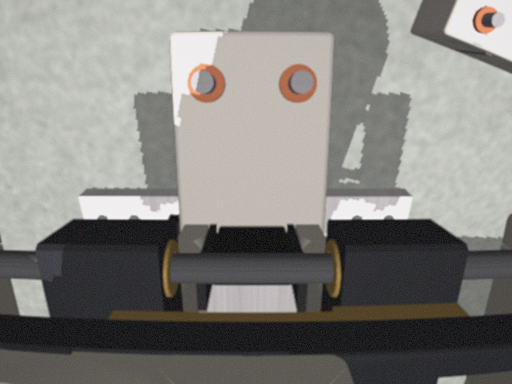

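```bash
python3 - <<'E'
from plan import *
import pickle
im=cv2.imread('pics/w6.png');cv2.imwrite('pics/w6z.png',cv2.resize(im[20:240,60:430],None,fx=2,fy=2,interpolation=cv2.INTER_CUBIC))
c=pickle.load(open('pics/w6.pkl','rb'))
for p in [(81,194),(411,195)]: w=onz('wrist',p,.014,c); print('plate corner',w,w2p(w))
# rear top: z=60cos10=.059 ; front top .020+.059=.079 ; studs tops .059+...
for p,z in [((172,34),.059),((331,34),.059),((179,222),.079),((327,222),.079),((207,81),.0788),((302,81),.0788)]: w=onz('wrist',p,z,c); print('mod',w,w2p(w))
E
```

```text
plate corner [ 0.63   -0.0164  0.014 ] [ 0.123  -0.0018]
plate corner [ 0.3898 -0.0701  0.014 ] [-0.1232 -0.0009]
mod [ 0.5672 -0.1404  0.059 ] [ 0.0342 -0.1088]
mod [ 0.4932 -0.1574  0.059 ] [-0.0417 -0.1089]
mod [ 0.5474 -0.0509  0.079 ] [ 0.0348 -0.0171]
mod [ 0.4705 -0.0683  0.079 ] [-0.044 -0.017]
mod [ 0.545  -0.1252  0.0788] [ 0.0159 -0.0891]
mod [ 0.5042 -0.1346  0.0788] [-0.026  -0.0891]
```

View pics/w6z.png

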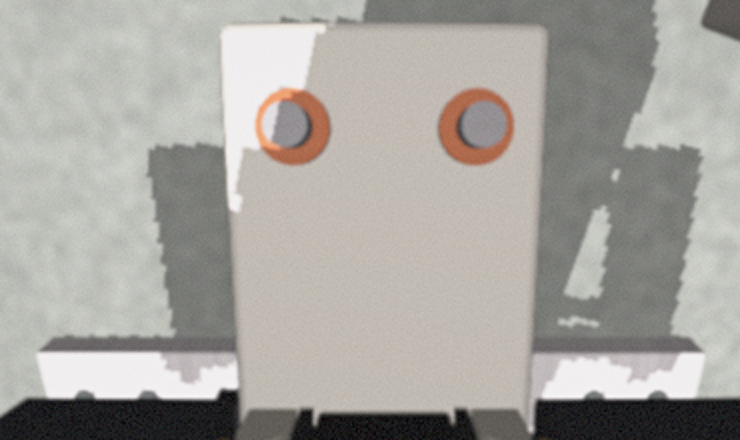

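Request:
step_arm:
  deltas:
    - [0, 0, 0, -2.5, 0, 0, -1]
    - [0, 0, 0, -2.5, 0, 0, -1]
    - [0, 0, 0, 0, 0, 0, -1]

```text
time_s: 7.4
tcp_pos: [0.5126, -0.051, 0.0853]
eef_rot: [169.9, -0.3, -167.2]
contact_force: [-2.5, 1.8, 1.8]
gripper_width: 0.0362
```

```bash
python3 shot.py w7; python3 - <<'E'
from plan import *
import pickle
st()
print(d(*tool(p2w([0,-.104]),12.8,10,grip=G)))
im=cv2.imread('pics/w7.png');cv2.imwrite('pics/w7z.png',cv2.resize(im[20:240,60:430],None,fx=2,fy=2,interpolation=cv2.INTER_CUBIC))
E
```

```text
7.45 [ 0.51268116 -0.05096405  0.08532283] [ 169.87843615   -0.3071236  -167.18929965] (array([ 0.17648725, -0.00967825,  0.04845475]), array([ -26.87608736,   88.16651863, -232.95607926]))
7.45 F [-1.7349  1.7182  0.9343] M [-0.2607  0.5853 -0.023 ] w 0.03618252051958939 p [ 0.5127 -0.051   0.0853] r [ 169.8784   -0.3071 -167.1893]
(array([ 0.0021, -0.0053, -0.0008]), array([ 1.8, -2.9, -0.8]), 'deg', np.float64(0.33))
```

View pics/w7z.png

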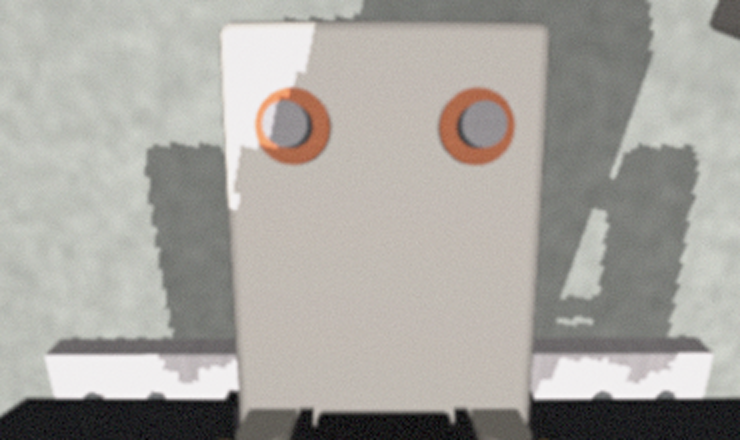

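Request:
step_arm:
  deltas:
    - [0.009, 0.002, 0, -1.5, 0.6, 1.2, -1]
    - [0.009, 0, 0, 0, 0.6, 1.2, -1]
    - [0.009, 0, 0, 0, 0.6, 1.2, -1]
    - [0.009, 0, 0, 0, 0.6, 1.2, -1]
    - [0, 0, 0, 0, 0, 0, -1]

```text
time_s: 7.95
tcp_pos: [0.5133, -0.0482, 0.082]
eef_rot: [172.2, -0.4, -167.2]
contact_force: [-1.9, -2.2, -0.4]
gripper_width: 0.0357
```

```bash
python3 -c "
from plan import *
st()
for th in (9,8,7): print(d(*tool(p2w([0,-.100]),12.8,th,grip=G)))"
```

```text
7.95 F [-1.926  -2.2476 -0.4274] M [-1.0208  0.6462  0.0738] w 0.03568590926188878 p [ 0.5133 -0.0482  0.082 ] r [ 172.1853   -0.4326 -167.1801]
(array([-0.0207, -0.0075, -0.0008]), array([ 3.1,  0.2, -2. ]), 'deg', np.float64(1.26))
(array([-0.0032, -0.0075, -0.0007]), array([ 3.1,  1.4, -0.2]), 'deg', np.float64(0.47))
(array([ 0.0142, -0.0075, -0.0006]), array([3.1, 2.6, 1.7]), 'deg', np.float64(0.92))
```

Request:
step_arm:
  deltas:
    - [0, 0, 0, 0, 0, 0, -0.1]
    - [0, 0, 0, 0, 0, 0, 0.1]
    - [0, 0, 0, 0, 0, 0, 0.3]
    - [0, 0, 0, 0, 0, 0, 0.4]
    - [0, 0, 0, 0, 0, 0, 0.4]

```text
time_s: 8.45
tcp_pos: [0.5162, -0.0478, 0.0823]
eef_rot: [172.3, -0.1, -167.1]
contact_force: [0.1, 0.4, -0.3]
gripper_width: 0.0603
```

```bash
python3 shot.py w8; python3 shot.py s8 scene; python3 - <<'E'
from plan import *
st()
im=cv2.imread('pics/w8.png');cv2.imwrite('pics/w8z.png',cv2.resize(im[20:240,60:430],None,fx=2,fy=2,interpolation=cv2.INTER_CUBIC))
im=cv2.imread('pics/s8.png');cv2.imwrite('pics/s8z.png',cv2.resize(im[120:260,150:350],None,fx=4,fy=4,interpolation=cv2.INTER_CUBIC))
E
```

```text
8.5 [ 0.51617878 -0.04786108  0.08226365] [ 1.72291279e+02 -1.29434030e-01 -1.67118252e+02] (array([ 0.13445731, -0.00563864,  0.05006811]), array([ -23.58378779,   76.41927305, -239.70587872]))
8.55 [ 0.51605216 -0.04788166  0.08224047] [ 1.72287455e+02 -1.40238115e-01 -1.67122479e+02] (array([ 0.13451946, -0.00582359,  0.0499816 ]), array([ -23.66182084,   76.43270561, -239.7293046 ]))
8.55 F [0.131  0.5191 0.0833] M [-0.3426 -0.1152 -0.063 ] w 0.06096866921388262 p [ 0.5161 -0.0479  0.0822] r [ 172.2875   -0.1402 -167.1225]
```

View pics/w8z.png

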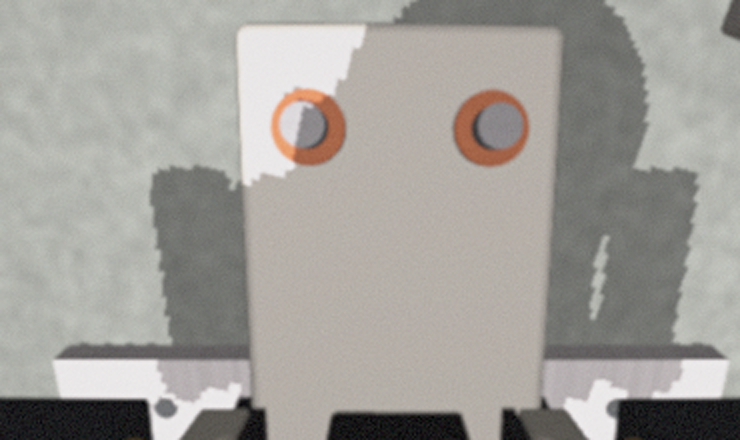

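View pics/s8z.png

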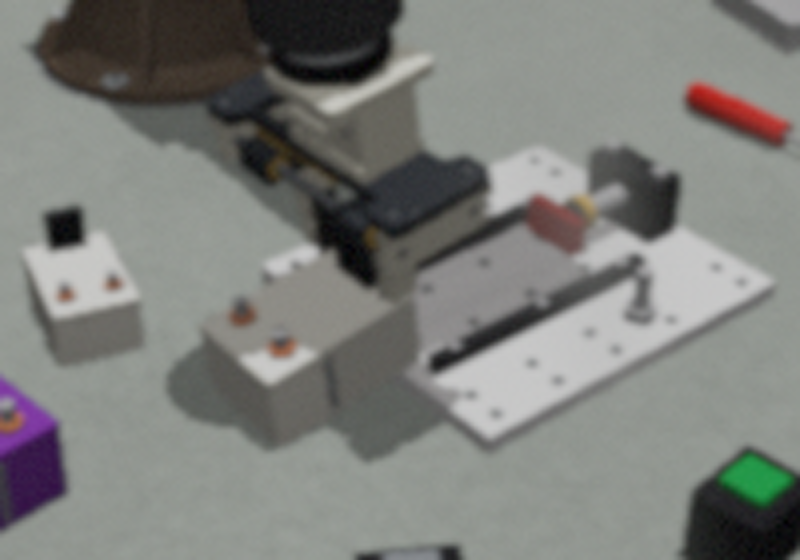

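```bash
cat > mm.py <<'E'
from plan import *
import pickle,sys
c=pickle.load(open('pics/w8.pkl','rb'))
u=lambda p:(60+(p[0]+.5)/2-.5,20+(p[1]+.5)/2-.5)
for p in [(55,360),(728,359)]: w=onz('wrist',u(p),.014,c); print('plate',w2p(w))
for p,z in [((238,28),.059),((561,28),.059),((251,380),.073),((545,380),.073),((309,127),.0785),((495,126),.0785)]: w=onz('wrist',u(p),z,c); print('mod',w2p(w))
E
python3 mm.py
```

```text
plate [0.1249 0.    ]
plate [-0.1241 -0.0002]
mod [ 0.0389 -0.1082]
mod [-0.0386 -0.1084]
mod [ 0.0393 -0.0214]
mod [-0.0392 -0.0213]
mod [ 0.0206 -0.0865]
mod [-0.0207 -0.0868]
```

Request:
step_arm:
  deltas:
    - [0, 0, 0, 0, 0, -15, 0.5]
    - [0, 0, 0, 0, 0, -30, 0.5]
    - [0, 0, 0, 0, 0, -30, 0.5]
    - [0, 0, 0, 0, 0, -15, 0.5]
    - [0, 0, 0, 0, 0, 0, 0.5]

```text
time_s: 9.05
tcp_pos: [0.5185, -0.0603, 0.1737]
eef_rot: [172.3, -0.3, -167.1]
contact_force: [-0.3, 0.1, -0.1]
gripper_width: 0.0657
```

```bash
python3 shot.py w9; python3 - <<'E'
from plan import *
st()
def push(y,z,th,x=0): # TCP plate pos
    Rt=R.from_euler('ZX',[12.83,th],degrees=True)*R.from_euler('x',180,degrees=True)*R.from_euler('z',180,degrees=True)
    return p2w([x,y],z),Rt
print(w2p(pose()[0]))
print(d(*push(-.20,.17,20))); print(d(*push(-.16,.02,20)))
E
```

```text
9.1 [ 0.51805231 -0.06015433  0.17261647] [ 172.26710335   -0.35188271 -167.15156135] (array([ 0.13478361, -0.00948575,  0.04922454]), array([ -24.05818778,   76.67918787, -148.56773254]))
9.1 F [0.1061 0.5589 0.0338] M [-0.3425 -0.1936 -0.0046] w 0.0655858429336938 p [ 0.5181 -0.0602  0.1726] r [ 172.2671   -0.3519 -167.1516]
[ 0.0041 -0.0197]
(array([-0.2141, -0.0061, -0.0012]), array([   4.1, -179.1,  -21.6]), 'deg', np.float64(12.27))
(array([-0.2141, -0.0061, -0.0012]), array([   3.2, -159.6,  132.4]), 'deg', np.float64(12.27))
```

View pics/w9.png

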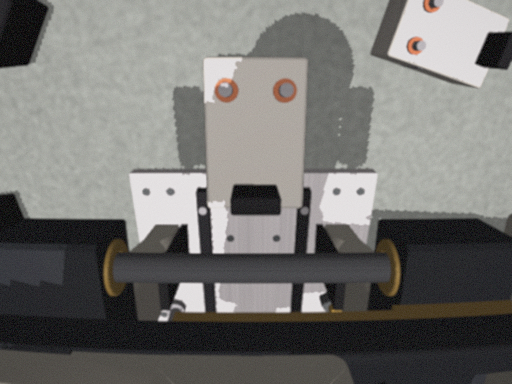

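Request:
step_arm:
  deltas:
    - [0, 0, 0, 2, -44, -6, 0.5]
    - [0, 0, 0, 2, -45, -6, 0]
    - [0, 0, 0, 0, -45, -6, -0.3]
    - [-0.07, -0.003, 0, 0, -45, -6, -0.3]
    - [-0.07, -0.003, 0, 0, 0, 0, -0.3]
    - [-0.07, 0, 0, 0, 0, 0, -0.3]
    - [0, 0, 0, 0, 0, 0, -0.3]

```text
time_s: 9.8
tcp_pos: [0.5533, -0.2405, 0.1629]
eef_rot: [159.4, -0.3, -166.9]
contact_force: [1.3, -1.1, -0.0]
gripper_width: 0.0312
```

```bash
cat >> plan.py <<'E'
def push(y,z,th,x=0):
    Rt=R.from_euler('ZX',[12.83,th],degrees=True)*R.from_euler('x',180,degrees=True)*R.from_euler('z',180,degrees=True)
    return p2w([x,y],z),Rt
def where(): 
    p,q=pose(); print('plate xy',w2p(p),'z',p[2])
E
python3 - <<'E'
from plan import *
st();where()
print(d(*push(-.17,.10,20)));print(d(*push(-.15,.016,20)))
E
```

```text
9.8 F [ 1.2716 -1.131  -0.0215] M [-1.0905 -0.2888 -0.0331] w 0.03116608536776204 p [ 0.5533 -0.2405  0.1629] r [ 159.3907   -0.345  -166.9463]
plate xy [-0.0015 -0.2033] z 0.16290806950685557
(array([ 0.0106, -0.007 ,  0.0016]), array([-2.1,  9.1, 70.6]), 'deg', np.float64(0.73))
(array([ 0.0106, -0.007 ,  0.0016]), array([ -2.6,  -1.8, 156.3]), 'deg', np.float64(0.73))
```

Request:
step_arm:
  deltas:
    - [0.01, -0.007, 0, -2.5, -1, 35, -0.3]
    - [0, 0, 0, 0, 0, 40, -0.3]
    - [0, 0, 0, 0, 0, 40, -0.3]
    - [0, 0, 0, 0, 0, 28, -0.3]
    - [0, 0, 0, 0, 0, 6, -0.3]
    - [0, 0, 0, 0, 0, 0, -0.3]

```text
time_s: 10.4
tcp_pos: [0.5417, -0.1893, 0.0135]
eef_rot: [160.2, -0.2, -167.2]
contact_force: [1.1, -0.8, 0.2]
gripper_width: 0.0307
```

```bash
python3 shot.py s10 scene; python3 - <<'E'
from plan import *
st();where()
print(d(*push(-.115,.016,20)))
im=cv2.imread('pics/s10.png');cv2.imwrite('pics/s10z.png',cv2.resize(im[120:260,150:350],None,fx=4,fy=4,interpolation=cv2.INTER_CUBIC))
E
```

```text
10.45 [ 0.54189568 -0.18942099  0.01398291] [ 160.23983394   -0.20778506 -167.21769942] (array([ 0.34472348, -0.0119635 ,  0.04745258]), array([ -29.16175312,  283.20286714, -234.16734801]))
10.45 F [-0.2186  0.0573  0.2375] M [-0.9782 -0.2499  0.0421] w 0.03057976319684422 p [ 0.5419 -0.1894  0.014 ] r [ 160.2398   -0.2078 -167.2177]
plate xy [-0.0014 -0.151 ] z 0.013982911506671632
(array([-0.0042, -0.0031, -0.002 ]), array([-1.3, 34.6, 10.3]), 'deg', np.float64(0.32))
```

View pics/s10z.png

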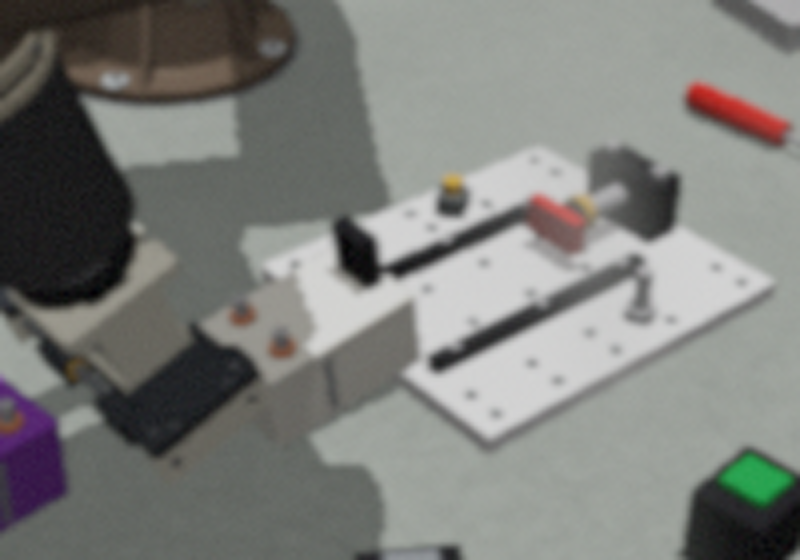

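Request:
step_arm:
  deltas:
    - [0, -0.003, 0, -1.3, 9.4, 3, -0.3]
    - [0, 0, 0, 0, 9.4, 3, -0.3]
    - [0, 0, 0, 0, 9.4, 3.2, -0.3]
    - [0, 0, 0, 0, 5.6, 2, -0.3]
    - [0, 0, 0, 0, 5.6, 2, -0.3]
    - [0, 0, 0, 0, 5.6, 2, -0.3]

```text
time_s: 11.05
tcp_pos: [0.5362, -0.142, 0.0203]
eef_rot: [160.6, 0.5, -167.3]
contact_force: [1.1, -3.5, -1.6]
gripper_width: 0.0308
```

```bash
python3 - <<'E'
from plan import *
st();where()
print(d(*push(-.075,.018,20)))
E
```

```text
11.05 F [ 1.0844 -3.4534 -1.5525] M [-2.4018 -0.5258  0.0512] w 0.030812240751636626 p [ 0.5362 -0.142   0.0203] r [ 160.6478    0.5141 -167.2923]
plate xy [ 0.0036 -0.1035] z 0.02031365981862569
(array([-0.0113,  0.0092,  0.001 ]), array([ 3.7, 26.1, 11.6]), 'deg', np.float64(0.84))
```

Request:
step_arm:
  deltas:
    - [-0.004, 0.004, 0, 0.6, 5, 2.3, -0.3]
    - [-0.004, 0.004, 0, 0.6, 5, 2.3, -0.3]
    - [0, 0, 0, 0.6, 5, 2.2, -0.3]
    - [0, 0, 0, 0.6, 5, 2.2, -0.3]
    - [0, 0, 0, 0, 0, 0, -0.3]

```text
time_s: 11.55
tcp_pos: [0.5305, -0.1213, 0.0193]
eef_rot: [160.4, 0.2, -167.1]
contact_force: [0.0, -0.6, 0.2]
gripper_width: 0.0309
```

```bash
python3 shot.py s11 scene; python3 - <<'E'
from plan import *
st();where()
print(d(*push(-.065,.018,20)))
im=cv2.imread('pics/s11.png');cv2.imwrite('pics/s11z.png',cv2.resize(im[120:260,150:350],None,fx=4,fy=4,interpolation=cv2.INTER_CUBIC))
E
```

```text
11.6 [ 0.53038988 -0.12127539  0.01930745] [ 160.36217876    0.21269288 -167.10402412] (array([ 0.3427648 , -0.0049869 ,  0.05068461]), array([ -27.83955801,  215.80391396, -252.76741213]))
11.6 F [ 0.7357 -0.1959  0.491 ] M [-1.2479 -0.4303 -0.073 ] w 0.030990669241609474 p [ 0.5304 -0.1213  0.0193] r [ 160.3622    0.2127 -167.104 ]
plate xy [ 0.0025 -0.082 ] z 0.019307448004956696
(array([-0.0063,  0.0031,  0.0023]), array([ 2.5, 15.6,  6.9]), 'deg', np.float64(0.43))
```

View pics/s11z.png

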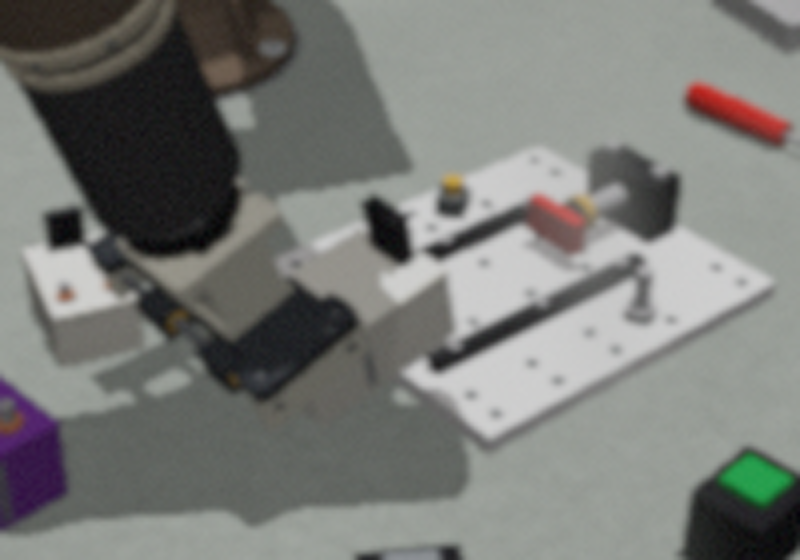

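Request:
step_arm:
  deltas:
    - [-0.003, 0.002, 0, 0.5, 5, 2, -0.3]
    - [-0.003, 0.002, 0, 0.5, 5, 2, -0.3]
    - [0, 0, 0, 0.5, 5, 2, -0.3]
    - [0, 0, 0, 0.5, 5, 2, -0.3]
    - [0, 0, 0, 0, 0, 0, -0.3]

```text
time_s: 12.1
tcp_pos: [0.5259, -0.1038, 0.0192]
eef_rot: [160.3, 0.2, -167.0]
contact_force: [-0.2, -0.3, -0.1]
gripper_width: 0.0309
```

```bash
python3 shot.py s12 scene; python3 - <<'E'
from plan import *
st();where()
print(d(*push(-.045,.018,20)))
im=cv2.imread('pics/s12.png');cv2.imwrite('pics/s12z.png',cv2.resize(im[120:260,150:350],None,fx=4,fy=4,interpolation=cv2.INTER_CUBIC))
E
```

```text
12.15 [ 0.52587642 -0.10384574  0.01907894] [ 1.60306667e+02  1.49838891e-01 -1.67043156e+02] (array([ 0.34370419, -0.00628014,  0.05154696]), array([ -28.11559804,  199.16346778, -258.87501624]))
12.15 F [-0.2654 -0.2839 -0.3228] M [-1.0791 -0.3156  0.0483] w 0.0303310845398497 p [ 0.5259 -0.1038  0.0191] r [ 160.3067    0.1498 -167.0432]
plate xy [ 0.002 -0.064] z 0.01907893919115918
(array([-0.0053,  0.0017,  0.003 ]), array([ 2. , 17.5,  7.4]), 'deg', np.float64(0.36))
```

View pics/s12z.png

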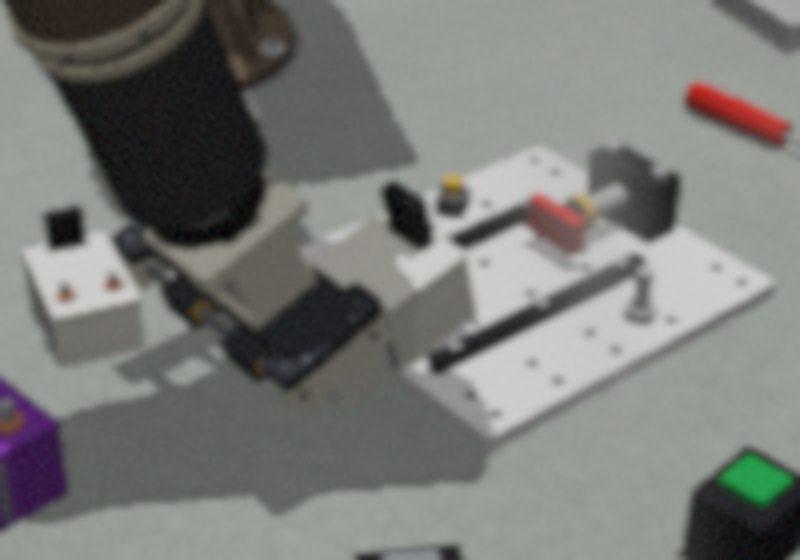

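Request:
step_arm:
  deltas:
    - [-0.003, 0.002, 0, 0.5, 5, 2, -0.3]
    - [-0.003, 0.002, 0, 0.5, 5, 2, -0.3]
    - [0, 0, 0, 0.5, 5, 2, -0.3]
    - [0, 0, 0, 0, 0, 0, -0.3]

```text
time_s: 12.55
tcp_pos: [0.5211, -0.0881, 0.0187]
eef_rot: [160.0, -0.1, -167.0]
contact_force: [0.1, -1.1, -0.1]
gripper_width: 0.0305
```

```bash
python3 shot.py s13 scene; python3 - <<'E'
from plan import *
st();where()
print(d(*push(-.045,.03,20)))
im=cv2.imread('pics/s13.png');cv2.imwrite('pics/s13z.png',cv2.resize(im[120:260,150:350],None,fx=4,fy=4,interpolation=cv2.INTER_CUBIC))
E
```

```text
12.6 [ 0.52101384 -0.08818751  0.01861808] [ 1.59963562e+02 -6.86051337e-02 -1.66963562e+02] (array([ 0.34958785, -0.01045123,  0.05224523]), array([ -28.27420364,  185.50694263, -263.82614251]))
12.6 F [ 0.3749  0.4603 -0.9399] M [-1.1829 -0.4446 -0.0247] w 0.03084583356582825 p [ 0.521  -0.0882  0.0186] r [ 159.9636   -0.0686 -166.9636]
plate xy [ 0.0008 -0.0476] z 0.018618076225011142
(array([ 0.0006, -0.0024,  0.003 ]), array([ 0.8,  6.4, -9.8]), 'deg', np.float64(0.22))
```

View pics/s13z.png

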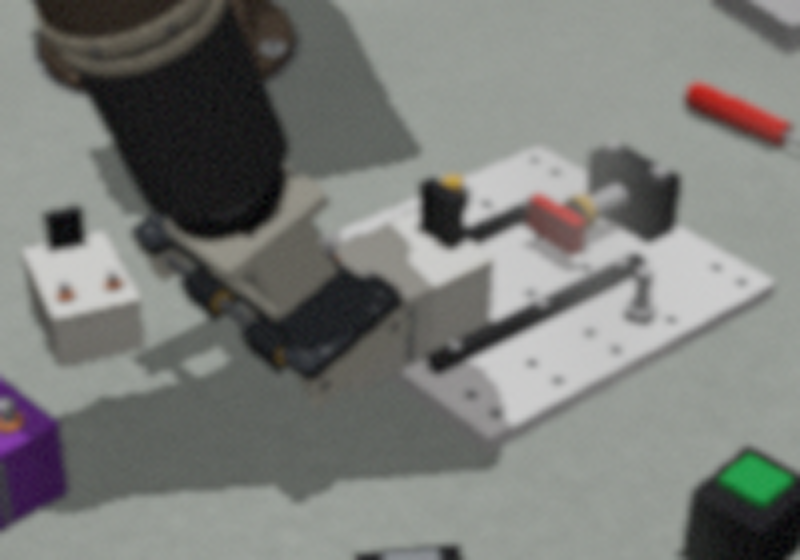

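Request:
step_arm:
  deltas:
    - [0, 0, 0, 0, -4, -1.5, -0.3]
    - [0, 0, 0, 0, 2.8, -7.5, -0.3]
    - [0, 0, 0, 0, 2.8, -7.5, -0.3]
    - [0, 0, 0, 0, 0, -1, -0.3]

```text
time_s: 13.0
tcp_pos: [0.5208, -0.0919, 0.0362]
eef_rot: [159.8, -0.2, -167.0]
contact_force: [0.5, -0.6, -1.0]
gripper_width: 0.0307
```

```bash
python3 - <<'E'
from plan import *
st();where()
for y in (0.0,.02): print(d(*push(y,.036,20)))
E
```

```text
13.0 F [ 0.4527 -0.5601 -1.0086] M [-1.0815 -0.2923  0.0291] w 0.03072095473613467 p [ 0.5208 -0.0919  0.0362] r [ 159.8088   -0.2365 -166.9649]
plate xy [-0.0002 -0.0512] z 0.036217291098914965
(array([ 0.0033, -0.0051,  0.0019]), array([-0.4, 48. , 17.9]), 'deg', np.float64(0.37))
(array([ 0.0033, -0.0051,  0.0019]), array([-0.5, 66.7, 24.8]), 'deg', np.float64(0.37))
```

Request:
step_arm:
  deltas:
    - [0, -0.002, 0, 0, 6.6, 2.4, -0.3]
    - [0, -0.002, 0, 0, 6.6, 2.4, -0.3]
    - [0, 0, 0, 0, 6.6, 2.4, -0.3]
    - [0, 0, 0, 0, 6.6, 2.4, -0.3]
    - [0, 0, 0, 0, 6.6, 2.4, -0.3]
    - [0, 0, 0, 0, 0, 0, -0.3]

```text
time_s: 13.6
tcp_pos: [0.5128, -0.0556, 0.0367]
eef_rot: [159.9, 0.1, -167.1]
contact_force: [0.2, -1.0, -0.4]
gripper_width: 0.0308
```

```bash
python3 shot.py s14 scene; python3 - <<'E'
from plan import *
st();where()
for y in (.0,.025): print(d(*push(y,.038,20)))
im=cv2.imread('pics/s14.png');cv2.imwrite('pics/s14z.png',cv2.resize(im[120:260,150:350],None,fx=4,fy=4,interpolation=cv2.INTER_CUBIC))
E
```

```text
13.65 [ 0.51285943 -0.05589237  0.03673292] [ 1.59933991e+02  8.87462966e-02 -1.67057993e+02] (array([ 0.35018036, -0.00745873,  0.05109298]), array([ -29.67728447,  148.16511687, -258.04978817]))
13.65 F [-0.2421  0.3983 -1.0165] M [-1.0581 -0.3353  0.0939] w 0.030899602785718044 p [ 0.5129 -0.0559  0.0367] r [ 159.934     0.0887 -167.058 ]
plate xy [-0.     -0.0143] z 0.036732919509708986
(array([0.0012, 0.0008, 0.0024]), array([-0.1, 13.9,  3.7]), 'deg', np.float64(0.16))
(array([0.0012, 0.0008, 0.0024]), array([-0.1, 37.4, 12.3]), 'deg', np.float64(0.16))
```

View pics/s14z.png

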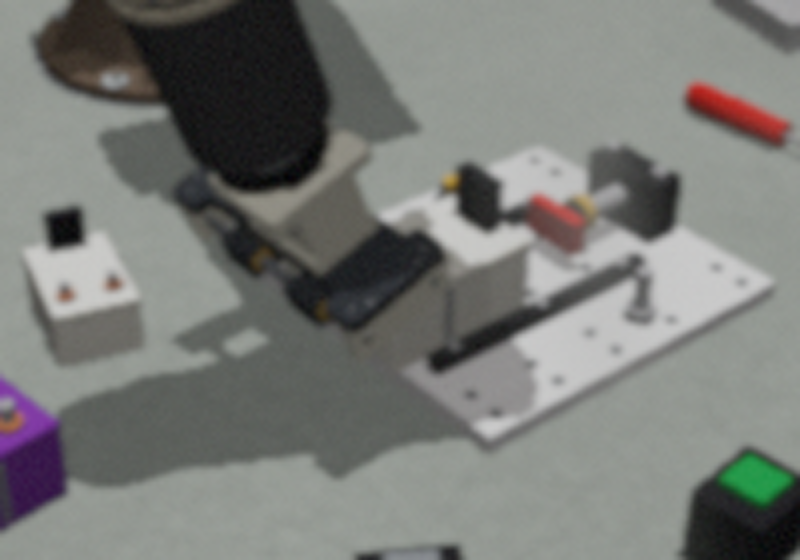

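Request:
step_arm:
  deltas:
    - [0, 0, 0, 0, 4.7, 1.6, -0.3]
    - [0, 0, 0, 0, 4.7, 1.6, -0.3]
    - [0, 0, 0, 0, 4.7, 1.6, -0.3]
    - [0, 0, 0, 0, 4.7, 1.6, -0.3]
    - [0, 0, 0, 0, 4.7, 1.6, -0.3]
    - [0, 0, 0, 0, 4.7, 1.6, -0.3]
    - [0, 0, 0, 0, 4.7, 1.6, -0.3]

```text
time_s: 14.35
tcp_pos: [0.5043, -0.0202, 0.0369]
eef_rot: [160.0, 0.0, -167.1]
contact_force: [0.2, -2.2, -1.9]
gripper_width: 0.0312
```

```bash
python3 - <<'E'
from plan import *
st();where()
for y in (.03,.04): print(d(*push(y,.042,20)))
E
```

```text
14.35 F [ 0.2227 -2.2286 -1.8518] M [-2.1481 -0.621  -0.0323] w 0.031176421699410848 p [ 0.5043 -0.0202  0.0369] r [ 159.9634    0.0297 -167.0979]
plate xy [-0.0005  0.0224] z 0.03692224609027241
(array([0.0006, 0.0001, 0.0014]), array([-0.5,  8.9, -2.2]), 'deg', np.float64(0.09))
(array([0.0006, 0.0001, 0.0014]), array([-0.5, 18.3,  1.3]), 'deg', np.float64(0.09))
```

Request:
step_arm:
  deltas:
    - [0, 0, 0, 0, 2, 0.3, -0.3]
    - [0, 0, 0, 0, 2, 0.3, -0.3]
    - [0, 0, 0, 0, 2, 0.3, -0.3]
    - [0, 0, 0, 0, 2, 0.3, -0.3]
    - [0, 0, 0, 0, 2, 0.3, -0.3]
    - [0, 0, 0, 0, 2, 0.3, -0.3]
    - [0, 0, 0, 0, 2, 0.3, -0.3]

```text
time_s: 15.05
tcp_pos: [0.5005, -0.0051, 0.0399]
eef_rot: [160.0, -0.0, -167.1]
contact_force: [0.9, -3.0, -2.2]
gripper_width: 0.0307
```

```bash
cat >> plan.py <<'E'
def fwd():
    s=r.get_state(); a=np.radians(PY); print('push force', -(s['contact_force'][:2]@np.array([-np.sin(a),np.cos(a)])), s['contact_force'],s['moment']); where()
E
python3 - <<'E'
from plan import *
fwd(); print(pose()[1].as_euler('xyz',degrees=True))
E
```

```text
push force 3.1067494003917266 [ 0.9167 -2.9775 -2.1773] [-2.1112 -0.5023 -0.0008]
plate xy [-0.0008  0.0379] z 0.03985393436451756
[ 159.9517   -0.0038 -167.0784]
```

Request:
step_arm:
  deltas:
    - [0, 0, 0, 0, 1, 0.3, -0.3]
    - [0, 0, 0, 0, 1, 0.3, -0.3]
    - [0, 0, 0, 0, 1, 0.3, -0.3]

```text
time_s: 15.35
tcp_pos: [0.4997, -0.0018, 0.0401]
eef_rot: [160.0, -0.0, -167.1]
contact_force: [1.3, -1.6, -1.8]
gripper_width: 0.0307
```

```bash
python3 -c "
from plan import *
fwd()"
```

```text
push force 1.8865821726168002 [ 1.2749 -1.6445 -1.8204] [-2.163  -0.5009  0.0113]
plate xy [-0.0008  0.0413] z 0.04007151808939251
```

Request:
step_arm:
  deltas:
    - [0, 0, 0, 0, 1, 0.3, -0.3]
    - [0, 0, 0, 0, 1, 0.3, -0.3]

```text
time_s: 15.55
tcp_pos: [0.4993, -0.0002, 0.0401]
eef_rot: [160.0, -0.0, -167.1]
contact_force: [1.9, -6.1, -3.0]
gripper_width: 0.0308
```

```bash
python3 -c "
from plan import *
fwd()"
```

```text
push force 6.394902040899576 [ 1.9313 -6.1188 -3.0489] [-3.5857 -0.6513  0.0294]
plate xy [-0.0009  0.043 ] z 0.040134978907070185
```

Request:
step_arm:
  deltas:
    - [0, 0, 0, 0, 0.9, 0.3, -0.3]

```text
time_s: 15.65
tcp_pos: [0.4993, -0.0, 0.0401]
eef_rot: [160.1, -0.0, -167.1]
contact_force: [1.1, -7.4, -2.3]
gripper_width: 0.0307
```

```bash
python3 -c "
from plan import *
fwd()"
```

```text
push force 7.495398455082503 [ 1.1459 -7.4264 -2.2713] [-3.919  -0.7599  0.0354]
plate xy [-0.0009  0.0432] z 0.0401348475115176
```

Request:
step_arm:
  deltas:
    - [0, 0, 0, 0, 1.3, 0.4, -0.3]

```text
time_s: 15.75
tcp_pos: [0.4992, 0.0003, 0.0401]
eef_rot: [160.2, 0.0, -167.0]
contact_force: [1.4, -8.1, -2.4]
gripper_width: 0.0309
```

```bash
python3 -c "
from plan import *
fwd()"
```

```text
push force 8.217431676951493 [ 1.4453 -8.0987 -2.4388] [-4.2828 -0.7056  0.0863]
plate xy [-0.0008  0.0435] z 0.040137750791069376
```

Request:
step_arm:
  deltas:
    - [0, 0, 0, 0, 1.7, 0.6, -0.3]
    - [0, 0, 0, 0, 1.7, 0.6, -0.3]

```text
time_s: 15.95
tcp_pos: [0.4992, 0.0009, 0.0402]
eef_rot: [160.4, 0.0, -167.0]
contact_force: [0.7, -11.1, -1.9]
gripper_width: 0.0306
```

```bash
python3 -c "
from plan import *
fwd(); print(pose()[1].as_euler('xyz',degrees=True))"
```

```text
push force 10.96109161167874 [  0.731  -11.0753  -1.858 ] [-5.1432 -0.7422  0.1202]
plate xy [-0.0007  0.044 ] z 0.04016340652935013
[ 160.4333    0.0431 -167.008 ]
```

Request:
step_arm:
  deltas:
    - [-0.002, 0, 0, 0, 2.2, 0.7, -0.3]
    - [-0.002, 0, 0, 0, 2.2, 0.7, -0.3]

```text
time_s: 16.15
tcp_pos: [0.4992, 0.0015, 0.0403]
eef_rot: [160.5, 0.1, -167.0]
contact_force: [1.5, -12.3, -3.1]
gripper_width: 0.0306
```

```bash
python3 -c "
from plan import *
fwd(); print(pose()[1].as_euler('xyz',degrees=True))"
```

```text
push force 12.347400165868663 [  1.4938 -12.3234  -3.0948] [-6.0016 -0.8681  0.1268]
plate xy [-0.0006  0.0447] z 0.040311337351755745
[ 160.5459    0.083  -166.957 ]
```

Request:
step_arm:
  deltas:
    - [-0.001, 0, 0, 0, 2, 0.6, -0.3]
    - [-0.001, 0, 0, 0, 1.8, 0.6, -0.3]
    - [-0.001, 0, 0, 0, 1.8, 0.6, -0.3]

```text
time_s: 16.45
tcp_pos: [0.4991, 0.0012, 0.0403]
eef_rot: [160.9, 0.1, -166.9]
contact_force: [1.6, -11.4, -2.2]
gripper_width: 0.0306
```

```bash
python3 -c "
from plan import *
fwd(); print(pose()[1].as_euler('xyz',degrees=True))"
```

```text
push force 11.484043768453175 [  1.5685 -11.4209  -2.2156] [-5.2964 -0.8091  0.0551]
plate xy [-0.0007  0.0444] z 0.04029852776481912
[ 160.8748    0.1161 -166.9261]
```

Request:
step_arm:
  deltas:
    - [-0.006, 0, 0, 0, 2.4, 0.7, -0.3]
    - [-0.006, 0, 0, 0, 2.4, 0.7, -0.3]
    - [-0.006, 0, 0, 0, 2.4, 0.7, -0.3]

```text
time_s: 16.75
tcp_pos: [0.4992, 0.0017, 0.0406]
eef_rot: [160.4, 0.2, -166.9]
contact_force: [1.1, -14.1, -2.4]
gripper_width: 0.0304
```

```bash
python3 -c "
from plan import *
fwd(); print(pose()[1].as_euler('xyz',degrees=True))"
```

```text
push force 13.969159892760546 [  1.1409 -14.067   -2.4232] [-6.4011 -0.9207  0.0367]
plate xy [-0.0005  0.0449] z 0.04060244784792175
[ 160.4175    0.1922 -166.8639]
```

Wrist force is 14 N, which is about 12 N on the buffer after friction. I'll hold it for a second.

Request:
step_arm:
  deltas:
    - [-0.003, 0, 0, 0, 2.2, 0.7, -0.3]
    - [-0.003, 0, 0, 0, 2.2, 0.7, -0.3]
    - [-0.003, 0, 0, 0, 2.2, 0.7, -0.3]
    - [-0.003, 0, 0, 0, 2.2, 0.7, -0.3]
    - [-0.003, 0, 0, 0, 2.2, 0.7, -0.3]

```text
time_s: 17.25
tcp_pos: [0.4992, 0.0016, 0.0404]
eef_rot: [160.5, 0.3, -166.9]
contact_force: [1.0, -12.3, -2.3]
gripper_width: 0.0309
```

```bash
python3 -c "
from plan import *
fwd(); print(pose()[1].as_euler('xyz',degrees=True))"
```

```text
push force 12.235948947820496 [  1.0124 -12.3187  -2.3152] [-5.95   -0.8549  0.0398]
plate xy [-0.0006  0.0448] z 0.040407623370772035
[ 160.4694    0.2568 -166.8514]
```

Request:
step_arm:
  deltas:
    - [-0.004, 0, 0, 0, 2.4, 0.7, -0.3]
    - [-0.004, 0, 0, 0, 2.4, 0.7, -0.3]
    - [-0.004, 0, 0, 0, 2.4, 0.7, -0.3]
    - [-0.004, 0, 0, 0, 2.4, 0.7, -0.3]
    - [-0.004, 0, 0, 0, 2.4, 0.7, -0.3]

```text
time_s: 17.75
tcp_pos: [0.4992, 0.0018, 0.0406]
eef_rot: [160.3, 0.3, -166.8]
contact_force: [1.9, -14.0, -4.1]
gripper_width: 0.0308
```

```bash
python3 -c "
from plan import *
fwd(); print(pose()[1].as_euler('xyz',degrees=True))"; python3 shot.py s15 scene; python3 -c "
import cv2;im=cv2.imread('pics/s15.png');cv2.imwrite('pics/s15z.png',cv2.resize(im[120:260,150:350],None,fx=4,fy=4,interpolation=cv2.INTER_CUBIC))"
```

```text
push force 14.046597644809507 [  1.8685 -13.9807  -4.1229] [-6.3362 -0.8934  0.0601]
plate xy [-0.0006  0.0449] z 0.04063132633654995
[ 160.3091    0.3353 -166.8015]
17.8 [0.49924897 0.0017671  0.0406548 ] [ 160.30703819    0.34462493 -166.80517365] (array([ 0.34378427, -0.00362861,  0.05624367]), array([ -31.27564983,   89.21320642, -275.19489315]))
```

View pics/s15z.png

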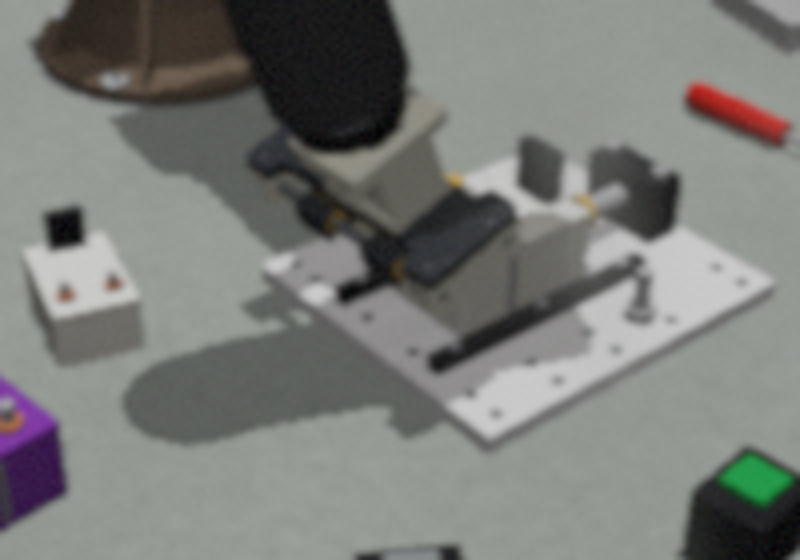

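Request:
step_arm:
  deltas:
    - [0, 0, 0, 0, 1.4, 0.4, -0.3]
    - [0, 0, 0, 0, 0.7, 0.2, -0.3]
    - [0, 0, 0, 0, 0.2, 0, -0.3]
    - [0, 0, 0, 0, -0.4, -0.2, -0.3]
    - [0, 0, 0, 0, -0.8, -0.3, -0.3]
    - [0, 0, 0, 0, -1.5, -0.5, -0.3]
    - [0, 0, 0, 0, -3, -1, -0.3]
    - [0, 0, 0, 0, -8, -3, -0.3]

```text
time_s: 18.6
tcp_pos: [0.5023, -0.013, 0.041]
eef_rot: [160.5, 0.3, -166.8]
contact_force: [0.1, 1.4, -0.5]
gripper_width: 0.0305
```

```bash
python3 -c "
from plan import *
fwd(); print(d(*push(-.08,.10,20)))"
```

```text
push force -1.3641110971845105 [ 0.0529  1.4111 -0.4814] [-1.0458 -0.307  -0.0524]
plate xy [-0.0008  0.0299] z 0.04100287692978892
(array([-0.0083,  0.0032,  0.0078]), array([ -0.5, -83.8, -92.3]), 'deg', np.float64(0.68))
```

Retreat back and up along the tool axis, then look.

Request:
step_arm:
  deltas:
    - [0, 0, 0, 0, -20, -12, -0.3]
    - [0, 0, 0, 0, -20, -30, -0.3]
    - [0, 0, 0, 0, -10, -40, -0.3]
    - [0, 0, 0, 0, 0, -45, -0.3]
    - [0.08, 0, 0, 0, 20, -40, -0.3]
    - [0.08, 0, 0, 0, 40, -20, -0.3]
    - [0.08, 0, 0, 0, 40, 0, -0.3]
    - [0.08, 0, 0, 0, 30, 0, -0.3]
    - [0, 0, 0, 0, 0, 0, -0.3]

```text
time_s: 19.5
tcp_pos: [0.501, -0.0017, 0.2361]
eef_rot: [179.3, 0.5, -167.3]
contact_force: [-0.3, -0.1, -0.3]
gripper_width: 0.0309
```

```bash
python3 shot.py w16; python3 shot.py s16 scene; python3 shot.py t16 top; python3 -c "
from plan import *
fwd()
im=cv2.imread('pics/s16.png');cv2.imwrite('pics/s16z.png',cv2.resize(im[120:260,150:350],None,fx=4,fy=4,interpolation=cv2.INTER_CUBIC))"
```

```text
19.55 [ 0.50113825 -0.00316161  0.23584828] [ 179.23309778    0.43621004 -167.29789954] (array([0.01356195, 0.00729616, 0.04721057]), array([-29.56654776,  -2.00444678, -93.96458687]))
19.6 [ 0.50121611 -0.0045622   0.23521892] [ 179.1811646     0.35762255 -167.42964364] (array([0.01442894, 0.00591998, 0.04490487]), array([-29.67785914,  -0.45956939, -94.61391014]))
19.65 [ 0.50129725 -0.00570417  0.23467956] [ 179.16338096    0.29742354 -167.5761545 ] (array([0.01470935, 0.0048813 , 0.04234114]), array([-29.7522282 ,   0.78505915, -95.16596131]))
push force 0.9669468770859955 [-0.4554 -1.0954 -0.5459] [ 0.0326 -0.0317  0.0294]
plate xy [-0.0002  0.0372] z 0.23467955939900756
```

View pics/w16.png

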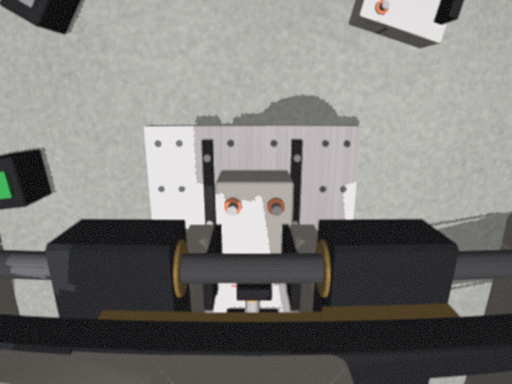

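View pics/s16z.png

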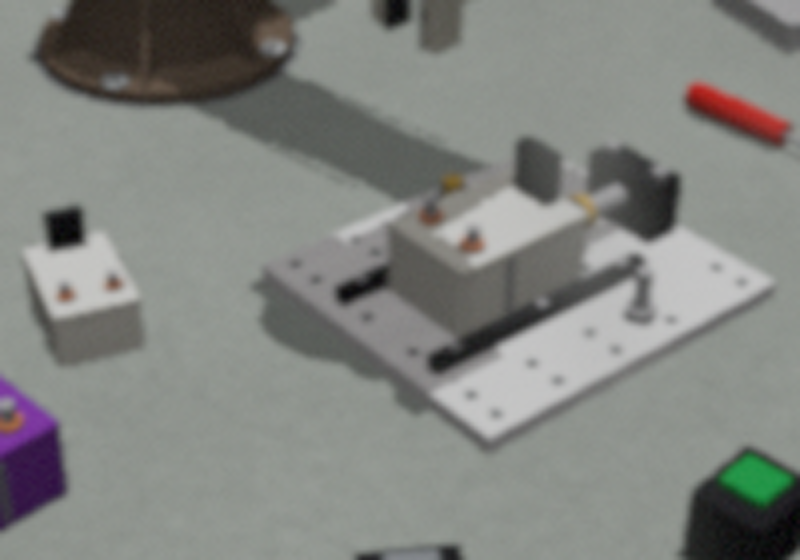

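View pics/t16.png

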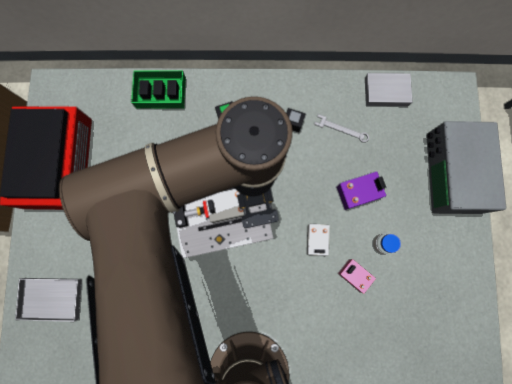

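Request:
step_arm:
  deltas:
    - [0, 0, 0, 0, 40, -10, -0.3]
    - [0, 0, 0, 0, 45, -10, -0.3]
    - [0, 0, 0, 0, 45, 0, -0.3]
    - [0, 0, 0, 0, 30, 0, -0.3]
    - [0, 0, 0, 0, 0, 0, -0.3]
    - [0, 0, 0, 0, 0, 0, -0.3]

```text
time_s: 20.25
tcp_pos: [0.47, 0.1448, 0.2543]
eef_rot: [179.1, -0.3, -168.8]
contact_force: [-0.6, -0.2, 0.9]
gripper_width: 0.0308
```

```bash
python3 shot.py w17; python3 -c "
from plan import *
fwd()
im=cv2.imread('pics/w17.png');cv2.imwrite('pics/w17z.png',cv2.resize(im[0:220,150:400],None,fx=3,fy=3,interpolation=cv2.INTER_CUBIC)[:600])"
```

```text
20.3 [0.47009329 0.1445428  0.25423471] [ 179.06844863   -0.27307868 -168.87435965] (array([ 0.01621127, -0.00492557,  0.01960692]), array([ -30.52825517, -152.13154809,  -78.39535983]))
push force 0.43939605245342706 [ 0.3179 -0.3783 -0.6922] [ 0.0317 -0.0459 -0.0215]
plate xy [0.0028 0.1906] z 0.2542347075048269
```

View pics/w17z.png

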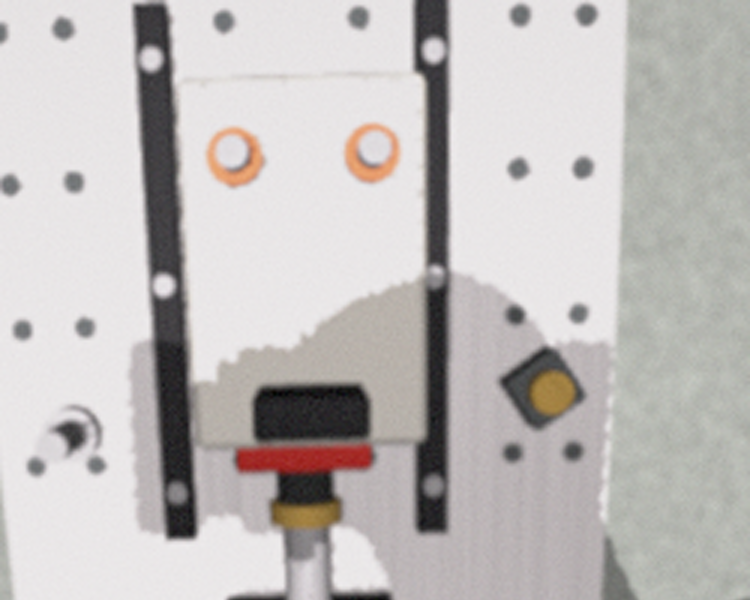

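```bash
python3 - <<'E'
from plan import *
import pickle
c=pickle.load(open('pics/w17.pkl','rb')); c1=pickle.load(open('pics/w1.pkl','rb'))
u=lambda p:(150+(p[0]+.5)/3-.5,(p[1]+.5)/3-.5)
u1=lambda p:(180+(p[0]+.5)/4-.5,60+(p[1]+.5)/4-.5)
for n,p,z in [('front top L',(195,446),.074),('front top R',(425,441),.074),('front at buffer',(305,443),.074),('rear top L',(180,80),.074),('rear R',(423,75),.074),('red near',(305,447),.057),('red far',(305,470),.057),('rail',(167,537),.026),('rail',(432,531),.026),('rail inner L',(183,443),.026),('rail inner R',(418,400),.026),('bolt',(68,440),.053),('sens',(552,393),.042)]:
    print(n,np.round(w2p(onz('wrist',u(p),z,c))*1000,1))
print('w1 red near/far',[np.round(w2p(onz('wrist',u1(p),.057,c1))*1000,1) for p in ((408,115),(408,148))],'sens',w2p(onz('wrist',u1((691,62)),.042,c1)),'bolt',w2p(onz('wrist',u1((125,132)),.053,c1)))
E
```

```text
front top L [ 38.  169.1]
front top R [-41.2 169.8]
front at buffer [  0.1 169.3]
rear top L [36.4 51.4]
rear R [-40.8  52.1]
red near [  0.1 173.4]
red far [  0.4 181.8]
rail [ 56.9 213.1]
rail [-50.2 213.9]
rail inner L [ 48.  175.2]
rail inner R [-44.4 161.2]
bolt [ 86.9 168.6]
sens [-93.  157.9]
w1 red near/far [array([  0.6, 171.6]), array([  0.9, 181.6])] sens [-0.0931  0.158 ] bolt [0.0894 0.172 ]
```

```bash
python3 -c "
from plan import *
st(); print(r.close_job())"
```

```text
20.3 F [ 0.3179 -0.3783 -0.6922] M [ 0.0317 -0.0459 -0.0215] w 0.03035935848479336 p [0.4701 0.1445 0.2542] r [ 179.0684   -0.2731 -168.8744]
the job is handed in; nothing more can be done
None
```

I loaded the module and handed the job in at 20.3 s. `close_job` gives no verdict, so success is judged only from my own measurements.

**What I did**
- **Front edge:** I gripped the lug, tipped the module about 10° on its rear edge, and turned and slid it into line with the lane. I rested the front edge about 19 mm onto the plate, centred between the rails, and let go.
- **Push:** With the fingers low behind it, I pushed the module over the plate's edge until it dropped flat, then on along the lane.
- **Press:** It met the buffer with its front at about plate y = 172 mm. I held a wrist push of 11.5 to 14 N for about 1.5 s, so roughly 9 to 12 N on the buffer once sliding friction is taken off. No reading passed about 14 N. I then eased off in small steps and withdrew.

**Last checks**
- **Position:** The module lies flat between the rails. Its rear edge is about 52 mm inside the plate's entry edge. Its centre is about 2 mm off the lane's middle and its yaw is within 1°.
- **Buffer contact:** I judged this from the last wrist picture and the geometry, and did not measure a force after letting go. The module's top edge hides the contact line. The edge positions agree only to about 2 mm (front edge seen at 169 to 170 mm, against about 172 mm expected), which is near the calibration limit.
- **Other things:** The sensor's position is unchanged. The bolt reads about 4 mm different between two views, which I put down to my pixel picking on its faint outline. In the last overall view the wrench, jar and driver show no change where they can be seen; the arm partly hides the two relays.

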